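# Refit the hinge of a haze meter's lid

## Task

The haze meter on the bench has been cleaned and its lid has to be hung again. First press the loose hinge block fully home into the pocket at the back of the instrument's deck and let go of it; then take the black lid out of the draining rack and, keeping it upright with its round seal towards the sample well, lower its two knuckles over the block's middle knuckle until the pin holes line up. Finish while still holding the lid there in the gripper, ready for a colleague to push the hinge pin through; leave the bottles, the loupe and the pin alone.

Things in the scene. Friction and masses are not known exactly. Their poses are not given: they have to be found in the camera images.
- haze_meter: Bench instrument, fixed, white with a grey deck, 250 (x) x 220 (y) x 98 mm high; origin: centre of its underside; z up, x from its front (sloping key panel, towards the robot) to its back. All its top but the front 60 mm is the deck, level at 98 mm. The round sample well, 33 mm wide, is at x = +30 mm, the hinge pocket 45 mm behind it.
- pocket (a point): Centre of the mouth of the hinge pocket, at deck height (98 mm up, on the instrument's x axis at +75 mm); axes as the instrument's. The pocket is a rectangular recess 33 mm (x) x 69 mm (y), 18 mm deep with a flat floor.
- block_bore (a point): Centre of the 9 mm pin hole of the loose aluminium hinge block (130 g), 31 mm above its underside; the hole runs along y, z is up. Around it the middle knuckle: 34 mm long (y), 15 mm thick (x), flat-sided, its round top 7.5 mm above this point; grip it across x from above. The block is the same after half a turn. It starts on its foot on the bench.
- block_foot (a point): Centre of the top face of the block's foot, 13 mm below its pin hole, axes as block_bore. The foot is 30 (x) x 66 (y) x 18 mm high; this face is flush with the deck when the block is home.
- block_seat (a point): Bottom of one of the block's two V seats, open upwards, one at each end of the middle knuckle (18.5 to 32 mm out from the pin hole's centre along y). The lid's round knuckles come to rest in them just in line with the hole. The seats' edges, 16 mm apart across x, end 2.5 mm below the height of the hole's centre.
- lid_bore (a point): Centre of the pin hole axis of the lid's two steel knuckles, half-way between them; holes (9 mm) along y; z from the knuckles to the panel's free edge (up), x from the seal side to the outer side. Each knuckle is 15 mm across and 12 mm long; the gap between them is 38 mm, so the block's middle knuckle goes in with 2 mm to spare at each end.
- lid_middle (a point): Centre of the lid's black panel, 12 (x) x 116 (y) x 92 mm high, 59 mm above the pin hole axis, axes as lid_bore; about 0.2 kg. It starts upright in the rack. Grip it across its 12 mm at the middle of its upper edge, which is 46 mm above this point; keep the fingertips more than 9 mm above this point, clear of the seal.
- lid_seal (a point): Centre of the face of the lid's round rubber seal, 42 mm wide, standing 7 mm proud of the panel's inner side, 45 mm above the pin hole axis and 13 mm to -x of it. With the lid open and upright on the meter this side looks to the front of the instrument, over the sample well.
- rack: White plastic draining rack, fixed, 94 (x) x 128 (y) x 60 mm high: two slotted cheeks, 22 mm thick, 84 mm apart. Origin: centre of its underside. The lid stands across both cheeks in their middle slots, 16 mm wide (x), the panel's lower edge 26 mm above the bench, its knuckles hanging between the cheeks.
- sample_bottle: Bystander: green glass bottle with a black cap, 60 mm across, 165 mm high; origin at its underside.
- clear_bottle: Bystander: clear bottle with a yellow cap, 52 mm across, 140 mm high; origin at its underside.
- loupe: Bystander: black eyepiece loupe on a clear cup, 49 mm across, 60 mm high; origin at its underside.
- hinge_pin: Bystander: bent steel hinge pin, 6 mm thick and 80 mm long, lying in a small steel tray (120 x 80 x 16 mm); it stays there.
Things that resemble listed ones, but are neither listed nor needed, are in the scene too. Of the things shaped like the part that bears block_bore, the aluminium one is meant.

How it is judged:
By the outcome, as a careful person would: the job done as asked, in the order asked, and still so for the second after the job is handed in, while the arm keeps its last pose, push and grip.
It also fails if it takes over 48 s, if anything falls off the work surface, if the arm or the gripper's body presses on something with over 40 N, if the wrist force passes 120 N, or if a joint passes its speed limit or range.

## Robot

A 7-joint arm with a two-finger parallel gripper is mounted at the origin on the work surface. World frame = base frame: x ahead of the robot, y to its left, z up, the work surface at z = 0. Lengths are in mm, angles in rad, forces in N, time in s.
With the tool pointing down it reaches from about 400 to 875 mm from the base axis. Payload 4.4 kg.
Tool frame: the origin (TCP) lies at the very end of the fingers, on their centre line; the grasp point (between the pads) lies 19 mm behind it; z points along the fingers, y is the direction in which the jaws open and shut (so a half turn about z gives the same grasp; the last joint's range is limited). The gripper opens to 85 mm and grips with 20 to 120 N. Pads are 22 mm wide; open, the fingers measure 114 mm over their backs; the gripper's body (76 mm by 85 mm) begins 54 mm behind the grasp point. The pads swing forward as they close: fully open they stand 13 mm farther back than shut.
Start: joints at [-1.31, 0.628, 0.038, 1.517, -0.027, 0.996, -0.02], TCP at [208.636, 615.621, 231.313] pointing down, gripper open.
Joint ranges: [-3.06, 3.06], [-0.37, 2.12], [-1.25, 1.32], [0.18, 2.47], [-1.1, 4.24], [0.23, 1.98], [-2.94, 2.94]. Speed limits (rad/s): [2.57, 2.57, 3.14, 3.14, 3.14, 3.14, 3.14].

## Interface

Orientations are given as [roll, pitch, yaw] about the fixed x, y, z axes, in that order (R = Rz(yaw) Ry(pitch) Rx(roll)).
In Python, from cell import read_state, get_image, finish_job gives the robot as it stands.
- The arm moves only by the tool carry_out, never from a script. Its argument "series" is a list that holds one entry, the list of rows, each a list of 7 numbers: the shift along the tool's x, y, z in cm, then the turn, a rotation vector about the tool's x, y, z in rad, then the finger opening in cm, from 0 to 8.54. In form: [[[x, y, z, wx, wy, wz, grip], ...]]. A call has 1 to 5 rows; each row is the pose to reach, as a shift and turn from the pose commanded when the call began, along the tool's axes at that moment; what a row does not reach only later rows make up. A row lasts 1/12 s, in which the tool goes at most 41.7 mm and 7.16 degrees, less where a joint would pass 70% of its speed; a pose out of reach is approached as far as the arm can. A call with a gripper value outside its range is refused whole. The fingers move at their own pace and stop on an object; the grip force is fixed at half the most. Time passes only in rows, so rows that repeat a pose let the fingers close. It gives the time, the measured TCP pose, the force and the opening at its end, in the units of the state.
- read_state(): the state, without advancing time (a new reading comes with each control period).
- get_image(name): name is "side" or "top" or "wrist"; returns a dict with "img" (420x560x3 uint8, blue, green, red), "z_map" (420x560 float32, mm along the optical axis (not along the pixel's ray), 0 where there is no reading), "mtx" (3x3 intrinsics, pixels), "T" (4x4, takes a point from camera to world coordinates); the wrist camera has in their place "T_tool_cam" (4x4, takes a point from camera to tool coordinates, whose origin is the TCP and whose axes are the flange's). Camera axes: x right, y down, z forward; pixel columns grow to the right and rows downward; lengths in mm; the calibration is good to about 2 mm. A picture is of the moment at which its call begins: read the wrist's pose just before it.
- finish_job(): hands the job in, once; it reports no verdict.
The state is a dict: "clock": time; "qpos": joint angles; "qd": joint speeds; "tau": joint torques, N m; "eef_pos": TCP position; "tool_rot": TCP orientation; "force": force on the tool from outside, world axes, zero at the start; "torque": the same for the moment, N m; "width": finger opening in mm.
Only numpy, scipy, OpenCV 4.12 (cv2) and the standard library are available. Lean on these libraries where they do the work, as an engineer would, in place of code of your own. Each camera call takes 0.05 s, during which the arm holds its last target.

## Working session

There is one attempt and no reset: what is moved stays moved. The work goes in short steps, Python scripts to look and compute and a tool call to move; the robot and the scene stay as the last step left them, time stands still between calls to the robot, and variables do not carry over. Pictures are saved under pics/ and viewed, and the job is handed in when it is done.

Besides the shell and the picture viewer there is one more tool, called after "Emit:" as name([rows], argument=value, ...), one row to a line, values as JSON. carry_out: Moves the arm, as the interface text tells. Its arguments: {"type":"object","properties":{"series":{"type":"array","items":{"type":"array","items":{"type":"array","items":{"type":"number"}}}}},"required":["series"]}

```bash
mkdir -p pics; ls
cat > h.py <<'E'
import numpy as np,cv2
from cell import read_state,get_image,finish_job
from scipy.spatial.transform import Rotation as R
def snap(n,f):
    s=read_state();d=get_image(n)
    if n=='wrist':
        T=np.eye(4);T[:3,:3]=R.from_euler('xyz',s['tool_rot']).as_matrix();T[:3,3]=s['eef_pos'];d['T']=T@d['T_tool_cam']
    cv2.imwrite('pics/%s.png'%f,d['img']);np.savez('pics/%s.npz'%f,img=d['img'],z=d['z_map'],K=d['mtx'],T=d['T'])
    return d
def load(f): return np.load('pics/%s.npz'%f)
def pt(d,u,v,z=None):
    zz=d['z'][int(round(v)),int(round(u))] if z is None else z
    p=np.linalg.inv(d['K'])@[u,v,1]*zz
    return (d['T']@np.r_[p,1])[:3].round(1)
def ptz(d,u,v,zw):
    r=d['T'][:3,:3]@np.linalg.inv(d['K'])@[u,v,1];o=d['T'][:3,3]
    return (o+r*(zw-o[2])/r[2]).round(1)
def cloud(d):
    h,w=d['z'].shape;u,v=np.meshgrid(np.arange(w),np.arange(h));z=d['z']
    p=np.stack([u,v,np.ones_like(u)],-1)@np.linalg.inv(d['K']).T*z[...,None]
    return p@d['T'][:3,:3].T+d['T'][:3,3]
def crop(f,u0,v0,u1,v1,k,o):
    im=load(f)['img'][v0:v1,u0:u1];cv2.imwrite('pics/%s.png'%o,cv2.resize(im,None,fx=k,fy=k,interpolation=cv2.INTER_CUBIC))
E
python3 -c "
from h import *
print(read_state())
snap('top','t0');snap('side','s0');snap('wrist','w0')"
```

```text
pics
{'clock': 0.0, 'qpos': array([-1.30978549,  0.6293551 ,  0.03841277,  1.51839828, -0.02701593,
        0.99630041, -0.01999328]), 'qd': array([ 0.00025774,  0.0016985 ,  0.0006844 ,  0.00092727,  0.00118518,
       -0.00103871,  0.00140597]), 'tau': array([-1.07521406e-03, -5.63411915e+01,  1.22673512e+00, -1.93443561e+01,
        1.13329102e-02,  1.05344082e-02,  1.18767183e-07]), 'eef_pos': array([208.41173327, 615.00180091, 230.37306141]), 'tool_rot': array([-3.13964833e+00, -3.67609316e-06,  2.81480278e+00]), 'force': array([-1.19734347,  0.96917667,  0.17312914]), 'torque': array([ 0.02053536,  0.05731001, -0.00895458]), 'width': 85.61388240183406}
```

View pics/t0.png

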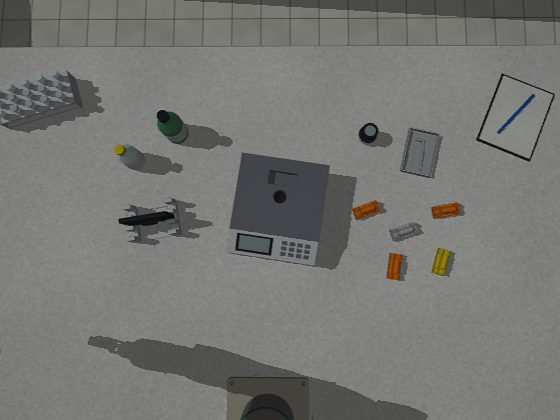

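View pics/s0.png

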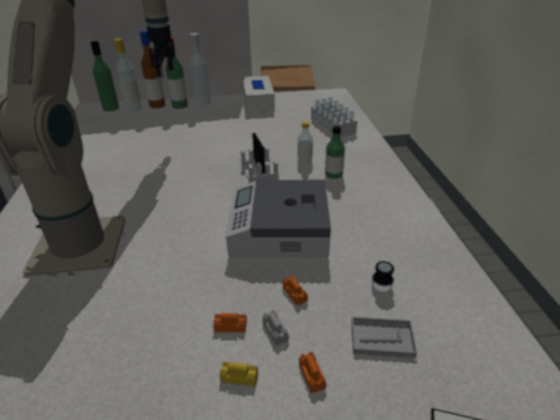

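View pics/w0.png

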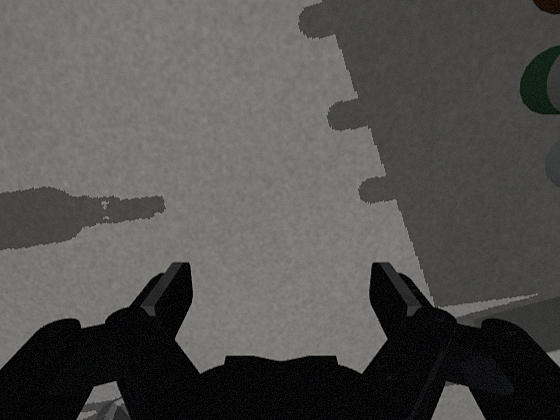

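The top view shows five block-shaped things: orange (367,210), orange (446,210), orange (396,266), yellow (441,262) and bare grey metal (405,231). The grey one fits the aluminium description. I'll confirm it in a crop and measure it.

```bash
python3 -c "
from h import *
crop('t0',340,190,480,290,5,'c1');crop('t0',220,145,340,270,4,'c2');crop('t0',105,185,200,255,7,'c3');crop('s0',220,170,340,350,3,'c4')
d=load('t0');print(d['K'],d['T'])
for u,v in [(405,231),(280,197),(150,218),(280,230),(372,125),(171,116)]:print(u,v,pt(d,u,v))
"
```

```text
[[479.93503496   0.         279.15893313]
 [  0.         479.93503496 200.45220197]
 [  0.           0.           1.        ]] [[ 3.83820109e-03 -9.92674937e-01  1.20754864e-01  3.97817057e+02]
 [-9.99865479e-01 -1.88398160e-03  1.62933681e-02 -4.94452855e+01]
 [-1.59465182e-02 -1.20801158e-01 -9.92548633e-01  1.26233716e+03]
 [ 0.00000000e+00  0.00000000e+00  0.00000000e+00  1.00000000e+00]]
405 231 [ 469.1 -348.9   39.5]
280 197 [550.7 -32.1  77.2]
150 218 [494.2 280.1 115.9]
280 230 [467.3 -32.6  97.1]
372 125 [ 739.1 -266.9   61.4]
171 116 [743.4 234.4 127.1]
```

View pics/c1.png

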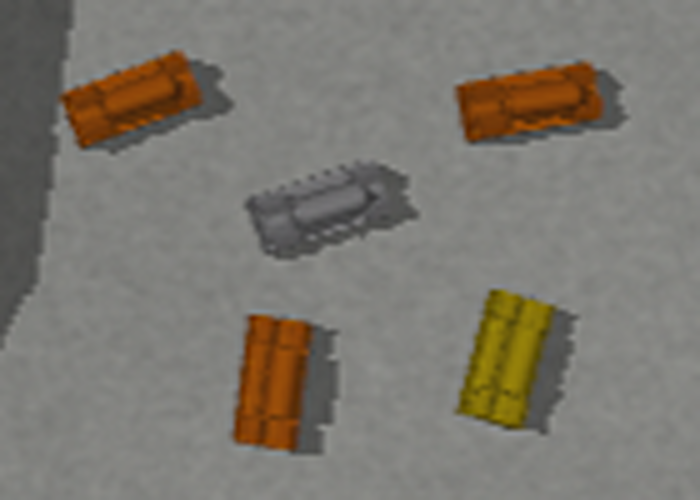

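View pics/c2.png

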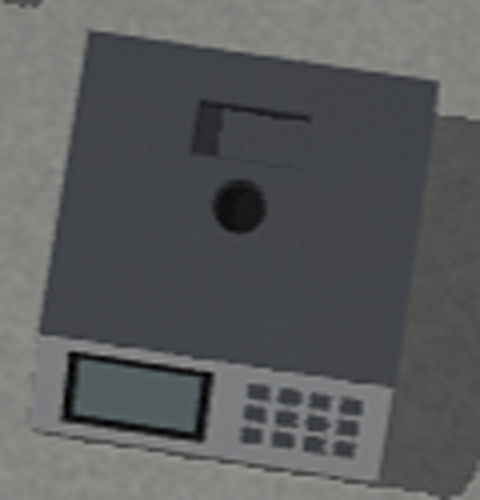

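View pics/c3.png

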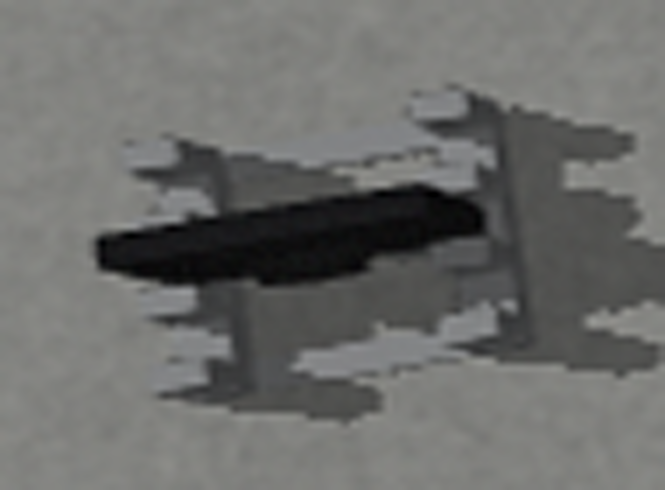

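View pics/c4.png

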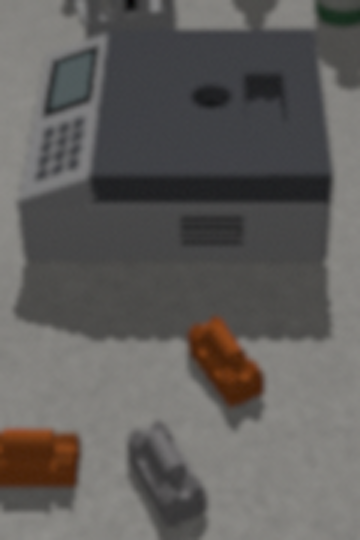

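```bash
python3 -c "
from h import *
for f in ['t0','s0']:
  d=load(f);P=cloud(d)
  ok=d['z']>0
  def rect(m,n):
    q=P[m][:,:2].astype(np.float32);print(f,n,len(q),cv2.minAreaRect(q),'z',np.percentile(P[m][:,2],[5,50,95]).round(1))
  x,y,z=P[...,0],P[...,1],P[...,2]
  rect(ok&(abs(z-98)<5)&(abs(x-540)<160)&(abs(y+33)<150),'deck')
  im=d['img'].astype(int);sat=im.max(-1)-im.min(-1)
  b=ok&(abs(x-468)<60)&(abs(y+349)<60)&(sat<30)
  rect(b&(z>6)&(z<45),'blk');rect(b&(z>33)&(z<45),'knk')
  rect(ok&(z>108)&(z<130)&(abs(x-494)<50)&(abs(y-270)<90),'lidtop')
  rect(ok&(z>55)&(z<65)&(abs(x-494)<70)&(abs(y-270)<90),'rack')
"
```

```text
t0 deck 6552 ((537.1051635742188, -29.772857666015625), (220.2214813232422, 217.4814453125), 81.5178451538086) z [ 94.2  97.6 101.3]
t0 blk 325 ((481.49786376953125, -352.732666015625), (112.1285171508789, 79.68460845947266), 76.59709167480469) z [ 8.7 23.4 38.4]
t0 knk 70 ((471.2130432128906, -351.6288146972656), (13.553638458251953, 33.66299819946289), 18.59143829345703) z [34.4 37.1 41.3]
t0 lidtop 259 ((496.7410888671875, 298.3839111328125), (12.613115310668945, 115.52257537841797), 9.660468101501465) z [111.2 117.4 120.6]
t0 rack 284 ((496.4585266113281, 298.6900634765625), (91.8780517578125, 129.00099182128906), 9.812039375305176) z [56.1 59.5 63.6]
s0 deck 3663 ((543.4212036132812, -30.045578002929688), (224.6042022705078, 203.254150390625), 81.30760955810547) z [95.  97.8 99.6]
s0 blk 525 ((458.5618896484375, -342.14837646484375), (58.706871032714844, 101.773193359375), 51.775421142578125) z [ 8.3 23.4 38.2]
s0 knk 102 ((471.14154052734375, -349.98797607421875), (14.453597068786621, 35.45585632324219), 17.34549331665039) z [33.8 37.3 39.1]
s0 lidtop 88 ((495.9529724121094, 297.1625671386719), (12.854523658752441, 114.42964935302734), 8.977606773376465) z [109.6 116.3 119.1]
s0 rack 142 ((495.7416687011719, 298.51507568359375), (91.62840270996094, 131.25604248046875), 9.75069808959961) z [55.9 59.2 63.5]
```

```bash
cat >> h.py <<'E'
def rel(x,y,z,yaw,lim=True):
    s=read_state();Rt=R.from_euler('xyz',s['tool_rot'])
    G=R.from_euler('xyz',[np.pi,0,np.radians(yaw)])
    dp=Rt.inv().apply(np.array([x,y,z])-s['eef_pos'])/10
    dr=(Rt.inv()*G).as_rotvec()
    print('t%.2f'%s['clock'],'pos',s['eef_pos'].round(1),'yaw %.2f'%np.degrees(s['tool_rot'][2]),'rp',np.degrees(s['tool_rot'][:2]).round(2),'F',s['force'].round(1),'w %.1f'%s['width'])
    print('q',s['qpos'].round(2)); print('shift cm',dp.round(2),'|%.1f|'%np.linalg.norm(dp),'rot',dr.round(4))
E
python3 -c "
from h import *
print(get_image('wrist')['T_tool_cam'].round(3))
d=load('t0');print(ptz(d,280,196,98))
c,s=np.cos(np.radians(-8.6)),np.sin(np.radians(-8.6))
o=np.array([537.1,-29.8]);print('pk',o+75*np.array([c,s]),'well',o+30*np.array([c,s]))
rel(450,150,300,108)
"
```

```text
[[-1.00000e-03 -9.57000e-01 -2.91000e-01  7.43700e+01]
 [ 1.00000e+00 -1.00000e-03 -1.00000e-03 -6.00000e-02]
 [ 1.00000e-03 -2.91000e-01  9.57000e-01 -1.42784e+02]
 [ 0.00000e+00  0.00000e+00  0.00000e+00  1.00000e+00]]
[550.5 -32.3  98. ]
pk [611.25672858 -41.01515076] well [566.76269143 -34.2860603 ]
t0.20 pos [208.5 615.3 230.7] yaw 161.27 rp [-179.93    0.  ] F [ 0.5 -0.4 -1. ] w 85.3
q [-1.31  0.63  0.04  1.52 -0.03  1.   -0.02]
shift cm [-37.81 -36.32  -6.88] |52.9| rot [-1.000e-03  6.000e-04  9.298e-01]
```

Emit:
carry_out([
  [[-37.8, -36.3, -6.9, 0, 0, 0.93, 8.5], [-37.8, -36.3, -6.9, 0, 0, 0.93, 8.5], [-37.8, -36.3, -6.9, 0, 0, 0.93, 8.5], [-37.8, -36.3, -6.9, 0, 0, 0.93, 8.5], [-37.8, -36.3, -6.9, 0, 0, 0.93, 8.5]],
])

```text
clock: 0.62
eef_pos: [304.3, 430.4, 258.7]
tool_rot: [-3.141, -0.0, 2.184]
force: [1.8, -0.1, 0.4]
width: 85.1
```

```bash
python3 -c "
from h import *
rel(500,50,290,81.4)
"
```

```text
t0.62 pos [304.3 430.4 258.7] yaw 125.12 rp [-1.7999e+02 -1.0000e-02] F [ 1.8 -0.1  0.4] w 85.1
q [-1.17  0.43  0.22  1.83 -0.12  0.9  -0.27]
shift cm [-42.37  -5.88  -3.14] |42.9| rot [-1.000e-04 -0.000e+00  7.631e-01]
```

Emit:
carry_out([
  [[-42.4, -5.9, -3.1, 0, 0, 0.763, 8.5], [-42.4, -5.9, -3.1, 0, 0, 0.763, 8.5], [-42.4, -5.9, -3.1, 0, 0, 0.763, 8.5], [-42.4, -5.9, -3.1, 0, 0, 0.763, 8.5], [-42.4, -5.9, -3.1, 0, 0, 0.763, 8.5]],
])

```text
clock: 1.03
eef_pos: [400.3, 246.2, 273.9]
tool_rot: [3.141, -0.001, 1.559]
force: [0.9, -0.1, -0.8]
width: 85.3
```

```bash
python3 -c "
from h import *
rel(590,-70,270,81.4)
"
```

```text
t1.03 pos [400.3 246.2 273.9] yaw 89.32 rp [ 1.7999e+02 -3.0000e-02] F [ 0.9 -0.1 -0.8] w 85.3
q [-0.94  0.34  0.44  1.95 -0.18  0.89 -0.42]
shift cm [-31.4   19.34   0.37] |36.9| rot [ 1.000e-04 -6.000e-04  1.382e-01]
```

Emit:
carry_out([
  [[-31.4, 19.3, 0.4, 0, 0, 0.138, 8.5], [-31.4, 19.3, 0.4, 0, 0, 0.138, 8.5], [-31.4, 19.3, 0.4, 0, 0, 0.138, 8.5], [-31.4, 19.3, 0.4, 0, 0, 0.138, 8.5], [-31.4, 19.3, 0.4, 0, 0, 0.138, 8.5]],
])

```text
clock: 1.45
eef_pos: [508.5, 68.2, 271.3]
tool_rot: [-3.142, -0.0, 1.427]
force: [0.3, 0.8, 0.0]
width: 85.1
```

```bash
python3 -c "
from h import *
rel(590,-70,270,81.4)
"
```

```text
t1.45 pos [508.5  68.2 271.3] yaw 81.77 rp [-1.8e+02 -2.0e-02] F [0.3 0.8 0. ] w 85.1
q [-0.53  0.42  0.49  1.85 -0.24  0.93 -0.07]
shift cm [-12.52  10.04   0.13] |16.0| rot [-0.     -0.0004  0.0065]
```

Emit:
carry_out([
  [[-12.5, 10, 0.1, 0, 0, 0.0065, 8.5], [-12.5, 10, 0.1, 0, 0, 0.0065, 8.5], [-12.5, 10, 0.1, 0, 0, 0.0065, 8.5], [-12.5, 10, 0.1, 0, 0, 0.0065, 8.5], [-12.5, 10, 0.1, 0, 0, 0.0065, 8.5]],
])

```text
clock: 1.87
eef_pos: [591.1, -77.5, 270.4]
tool_rot: [3.138, 0.006, 1.411]
force: [0.3, -0.5, 0.3]
width: 85.0
```

```bash
python3 -c "
from h import *
print(read_state()['qd'].round(3))
snap('wrist','w1');rel(471,-350.5,150,108)
"
```

```text
[-0.075 -0.04  -0.051  0.081 -0.024  0.026 -0.063]
t1.92 pos [589.6 -73.2 270. ] yaw 80.98 rp [1.7995e+02 1.7000e-01] F [-0.7  0.4  0.3] w 84.8
q [-0.23  0.55  0.49  1.64 -0.28  1.02  0.19]
shift cm [-29.21  -7.37  12.08] |32.5| rot [ 2.000e-04  3.100e-03 -4.717e-01]
```

View pics/w1.png

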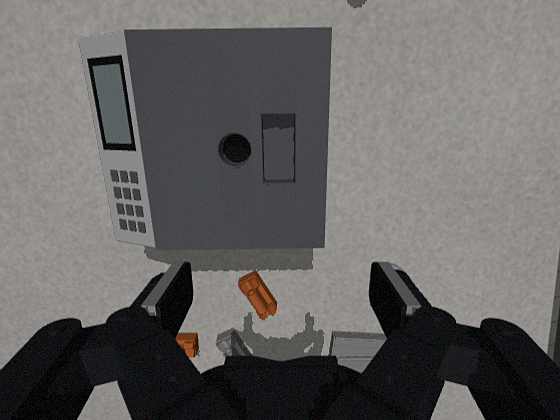

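The wrist view shows the pocket at px (262–295, 114–182) and the well at (235,149). The arm was still settling, so I'll take a second picture and measure from that.

```bash
python3 -c "
from h import *
snap('wrist','w2');print(read_state()['qd'].round(3))
rel(471,-350.5,150,108)
d=load('w2');P=cloud(d);im=d['img'].astype(int)
ok=d['z']>0;z=P[...,2]
m=ok&(abs(z-98)<4);m[250:]=0
r=cv2.minAreaRect(P[m][:,:2].astype(np.float32));print('deck',r,np.median(P[m][:,2]))
p=ok&(z<90)&(z>70);p[:100]=0;p[200:]=0;p[:,:255]=0;p[:,305:]=0
print('pocketfloor',p.sum(),np.median(z[p]),cv2.minAreaRect(P[p][:,:2].astype(np.float32)))
crop('w2',210,90,350,200,5,'c5')
"
```

```text
[-0.051 -0.017 -0.037  0.031 -0.01   0.006 -0.004]
t1.97 pos [588.8 -69.9 269.8] yaw 81.18 rp [-1.7995e+02  3.0000e-02] F [-0.9  0.3 -0.2] w 84.6
q [-0.23  0.54  0.48  1.64 -0.28  1.02  0.19]
shift cm [-29.53  -7.33  12.  ] |32.7| rot [-9.000e-04  3.000e-04 -4.681e-01]
deck ((544.8509521484375, -27.57464599609375), (217.48947143554688, 204.0625762939453), 81.31195068359375) 98.06084182288993
pocketfloor 2061 80.10113349326696 ((588.5855712890625, -43.07917404174805), (81.93087005615234, 45.556846618652344), 81.11062622070312)
```

View pics/c5.png

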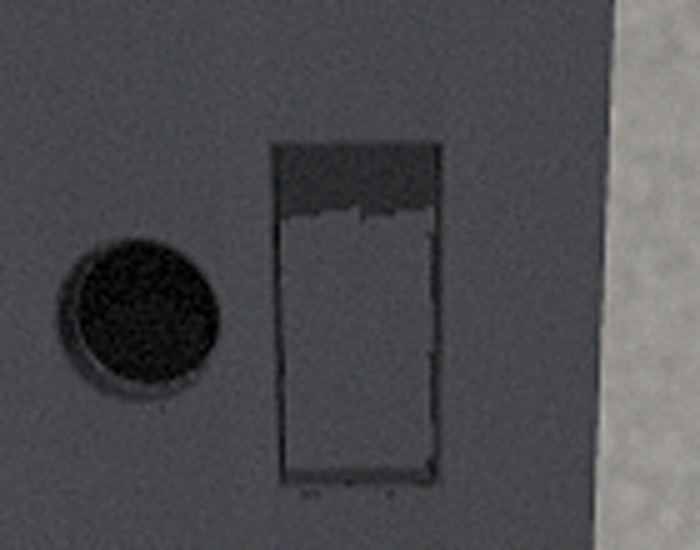

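```bash
python3 -c "
from h import *
d=load('w2')
C=[ptz(d,210+(u+.5)/5-.5,90+(v+.5)/5-.5,98) for u,v in [(272,143),(442,143),(438,484),(280,484)]]
C=np.array(C);print(C);print('c',C.mean(0))
for i in range(4): e=C[(i+1)%4]-C[i];print(np.linalg.norm(e).round(1),np.degrees(np.arctan2(e[1],e[0])).round(1))
w=ptz(d,210+139/5-.4,90+319/5-.4,98);print('well',w,[(ptz(d,210+a/5-.4,90+b/5-.4,98)) for a,b in[(57,319),(220,319),(139,238),(139,400)]])
q=C.mean(0)-w;print(np.linalg.norm(q),np.degrees(np.arctan2(q[1],q[0])))
d=load('t0')
C=[ptz(d,220+(u+.5)/4-.5,145+(v+.5)/4-.5,98) for u,v in [(200,99),(311,118),(192,154)]];print(C,(C[1]+C[2])/2)
"
```

```text
[[584.6  -0.   98. ]
 [617.8  -5.3  98. ]
 [607.3 -73.6  98. ]
 [574.3 -68.3  98. ]]
c [596.  -36.8  98. ]
33.6 -9.1
69.1 -98.7
33.4 170.9
69.1 81.4
well [551.7 -29.7  98. ] [array([535.2, -27.1,  98. ]), array([568.1, -32.3,  98. ]), array([555. , -13.8,  98. ]), array([548.4, -46.1,  98. ])]
44.86535411651173 -9.105409180223921
[array([616.6,  -6.5,  98. ]), array([604.8, -74.9,  98. ]), array([582.3,  -1.8,  98. ])] [593.55 -38.35  98.  ]
```

Emit:
carry_out([
  [[-29.5, -7.3, 8, 0, 0, -0.468, 8.5], [-29.5, -7.3, 8, 0, 0, -0.468, 8.5], [-29.5, -7.3, 12, 0, 0, -0.468, 8.5], [-29.5, -7.3, 12, 0, 0, -0.468, 8.5], [-29.5, -7.3, 12, 0, 0, -0.468, 8.5]],
])

```text
clock: 2.38
eef_pos: [513.8, -247.0, 198.2]
tool_rot: [3.14, -0.001, 1.896]
force: [0.9, -0.2, -0.6]
width: 84.9
```

```bash
python3 -c "
from h import *
rel(471,-350.5,150,108)
"
```

```text
t2.38 pos [ 513.8 -247.   198.2] yaw 108.62 rp [ 1.7993e+02 -8.0000e-02] F [ 0.9 -0.2 -0.6] w 84.9
q [ 0.19  0.57  0.32  1.79 -0.24  0.82  0.95]
shift cm [-8.45 -7.37  4.8 ] |12.2| rot [ 0.0013 -0.0013  0.0109]
```

Emit:
carry_out([
  [[-8.4, -7.3, 4.8, 0, 0, 0, 8.5], [-8.4, -7.3, 4.8, 0, 0, 0, 8.5], [-8.4, -7.3, 4.8, 0, 0, 0, 8.5], [-8.4, -7.3, 4.8, 0, 0, 0, 8.5], [-8.4, -7.3, 4.8, 0, 0, 0, 8.5]],
])

```text
clock: 2.8
eef_pos: [469.4, -351.0, 149.6]
tool_rot: [-3.14, -0.002, 1.885]
force: [0.4, 0.4, -0.6]
width: 84.8
```

```bash
python3 -c "
from h import *
s=read_state();print(s['qd'].round(3))
d=snap('wrist','w3');rel(471,-350.5,20,108)
d=load('w3');P=cloud(d);ok=d['z']>0;x,y,z=P[...,0],P[...,1],P[...,2]
m=ok&(z>33)&(z<42)&(np.hypot(x-471,y+350)<25);q=P[m][:,:2].astype(np.float32);print(m.sum(),np.median(z[m]),cv2.minAreaRect(q))
crop('w3',180,120,390,290,3,'c6')
"
```

```text
[-0.057 -0.022 -0.046 -0.011 -0.015  0.008 -0.005]
t2.85 pos [ 471.2 -349.2  150.2] yaw 108.21 rp [ 1.7999e+02 -1.1000e-01] F [-0.1  0.4 -0.2] w 85.2
q [ 0.41  0.65  0.28  1.78 -0.26  0.74  1.15]
shift cm [-0.14 -0.06 13.02] |13.0| rot [ 0.0001 -0.002   0.0037]
621 37.57594802062346 ((471.8841857910156, -350.37994384765625), (14.14244556427002, 34.6572380065918), 18.599567413330078)
```

View pics/c6.png

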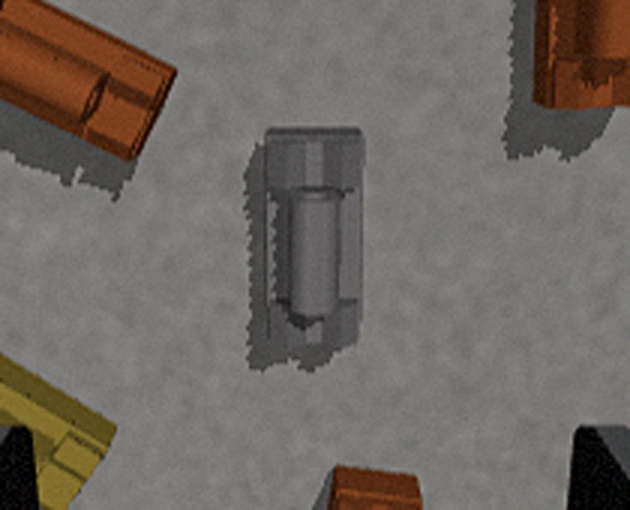

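The crop shows the bare-metal block, centred at crop (315,250), yaw about 18.5°. All three cameras put it at (471.5, -350.5), top at about 38 mm, which agrees with the size given. I'll narrow the jaws to stay clear of the neighbouring blocks and go down.

Emit:
carry_out([
  [[-0.12, 0, 4, 0, 0, 0.004, 5], [-0.12, 0, 7, 0, 0, 0.004, 5], [-0.12, 0, 9.5, 0, 0, 0.004, 5], [-0.12, 0, 11, 0, 0, 0.004, 5], [-0.12, 0, 11.5, 0, 0, 0.004, 5]],
])

```text
clock: 3.27
eef_pos: [472.2, -347.6, 33.5]
tool_rot: [-3.141, -0.005, 1.889]
force: [0.5, 0.2, 0.7]
width: 49.7
```

```bash
python3 -c "
from h import *
rel(471.6,-350.5,20.5,108.5)
"
```

```text
t3.27 pos [ 472.2 -347.6   33.5] yaw 108.22 rp [-179.96   -0.26] F [0.5 0.2 0.7] w 49.7
q [ 0.46  0.83  0.21  1.84 -0.32  0.51  1.2 ]
shift cm [-0.26 -0.15  1.3 ] |1.3| rot [-0.0007 -0.0046 -0.0049]
```

Emit:
carry_out([
  [[-0.15, -0.1, 0.8, 0, -0.003, 0, 5], [-0.2, -0.1, 1.3, 0, -0.004, 0, 4], [-0.2, -0.1, 1.3, 0, -0.004, 0, 3]],
])

```text
clock: 3.52
eef_pos: [471.9, -353.5, 22.6]
tool_rot: [3.141, 0.004, 1.885]
force: [-0.2, 0.9, -0.6]
width: 30.7
```

```bash
python3 -c "
from h import *
rel(471.6,-350.5,20.5,108.5)
"
```

```text
t3.52 pos [ 471.9 -353.5   22.6] yaw 108.03 rp [179.97   0.24] F [-0.2  0.9 -0.6] w 30.7
q [ 0.47  0.84  0.2   1.84 -0.32  0.49  1.21]
shift cm [0.29 0.07 0.21] |0.4| rot [ 0.0005  0.0041 -0.0082]
```

Emit:
carry_out([
  [[0.1, 0.05, 0.2, 0, 0, 0.005, 3], [0.1, 0.05, 0.2, 0, 0, 0.005, 3], [0.1, 0.05, 0.2, 0, 0, 0.005, 3]],
])

```text
clock: 3.77
eef_pos: [471.8, -353.1, 21.1]
tool_rot: [3.141, 0.005, 1.879]
force: [0.2, -0.7, -0.0]
width: 30.3
```

```bash
python3 -c "
from h import *
rel(471.6,-350.5,20.5,108.5)
"
```

```text
t3.77 pos [ 471.8 -353.1   21.1] yaw 107.68 rp [179.96   0.27] F [ 0.2 -0.7 -0. ] w 30.3
q [ 0.47  0.85  0.2   1.84 -0.33  0.48  1.2 ]
shift cm [0.25 0.06 0.06] |0.3| rot [ 0.0007  0.0047 -0.0143]
```

Emit:
carry_out([
  [[0.2, 0.05, 0.05, 0, 0.004, -0.013, 3], [0.2, 0.05, 0.05, 0, 0.004, -0.013, 3], [0.2, 0.05, 0.05, 0, 0.004, -0.013, 0.8], [0.2, 0.05, 0.05, 0, 0.004, -0.013, 0.8], [0.2, 0.05, 0.05, 0, 0.004, -0.013, 0.8]],
])

```text
clock: 4.18
eef_pos: [471.5, -351.0, 20.3]
tool_rot: [3.141, 0.0, 1.892]
force: [0.0, 0.7, 2.9]
width: 13.4
```

Emit:
carry_out([
  [[0, 0, 0, 0, 0, 0, 0.8], [0, 0, 0, 0, 0, 0, 0.8]],
])

```text
clock: 4.35
eef_pos: [471.5, -351.1, 20.3]
tool_rot: [3.141, 0.0, 1.892]
force: [0.2, -0.0, 4.5]
width: 13.1
```

```bash
python3 -c "
from h import *
rel(471.6,-350.5,20.5,108.5)
"
```

```text
t4.35 pos [ 471.5 -351.1   20.3] yaw 108.42 rp [1.7997e+02 2.0000e-02] F [ 0.2 -0.   4.5] w 13.1
q [ 0.47  0.85  0.2   1.84 -0.32  0.48  1.21]
shift cm [ 0.05  0.03 -0.02] |0.1| rot [ 0.0004  0.0004 -0.0014]
```

Emit:
carry_out([
  [[0, 0, -1, 0, 0, 0, 0.8], [0, 0, -4, 0, 0, 0, 0.8], [0, 0, -8, 0, 0, 0, 0.8], [0, 0, -12, 0, 0, 0, 0.8], [0, 0, -15, 0, 0, 0, 0.8]],
])

```text
clock: 4.77
eef_pos: [471.2, -351.6, 173.1]
tool_rot: [3.141, 0.002, 1.892]
force: [1.0, -0.6, -0.9]
width: 12.7
```

```bash
python3 -c "
from h import *
snap('wrist','w4')
rel(595,-37.2,190,81.4)
crop('w4',180,120,390,290,3,'c7')
"
```

```text
t4.82 pos [ 473.8 -353.9  178.5] yaw 108.37 rp [179.63   0.53] F [ 1.  -1.4  2.5] w 13.0
q [ 0.4   0.62  0.3   1.76 -0.25  0.79  1.15]
shift cm [26.22 21.49 -1.26] |33.9| rot [0.0085 0.0075 0.4708]
```

View pics/c7.png

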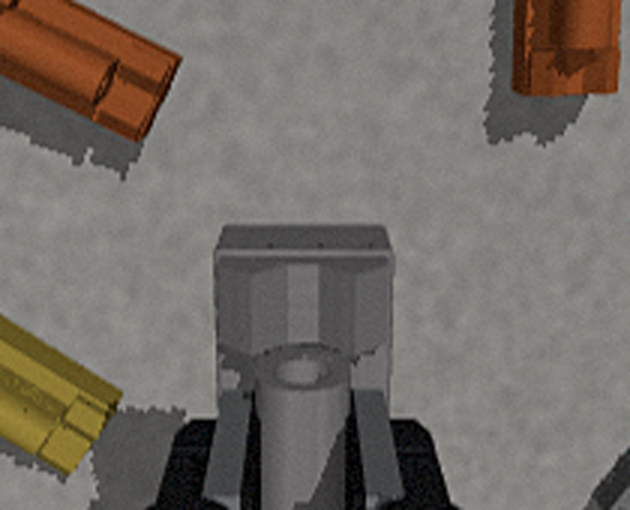

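The block is held squarely, with its end at crop (305,250). Next I carry it over the pocket.

Emit:
carry_out([
  [[3, 2.4, -0.1, 0, 0, 0.06, 0.8], [7, 5.7, -0.4, 0, 0, 0.15, 0.8], [10.2, 8.4, -0.8, 0, 0, 0.25, 0.8], [13.4, 11, -1, 0, 0, 0.35, 0.8], [16.6, 13.6, -1.2, 0, 0, 0.4, 0.8]],
])

```text
clock: 5.23
eef_pos: [544.3, -157.9, 181.7]
tool_rot: [-3.141, -0.0, 1.487]
force: [1.5, -0.6, -1.5]
width: 13.2
```

```bash
python3 -c "
from h import *
rel(595,-37.2,185,81.4)
"
```

```text
t5.23 pos [ 544.3 -157.9  181.7] yaw 85.19 rp [-179.98   -0.  ] F [ 1.5 -0.6 -1.5] w 13.2
q [-0.05  0.61  0.45  1.82 -0.35  0.8   0.49]
shift cm [12.46  4.04 -0.33] |13.1| rot [-0.0004 -0.      0.0662]
```

Emit:
carry_out([
  [[4, 1.3, -0.3, 0, 0, 0.03, 0.8], [7.5, 2.4, -0.3, 0, 0, 0.066, 0.8], [10.2, 3.3, -0.3, 0, 0, 0.066, 0.8], [11.8, 3.8, -0.3, 0, 0, 0.066, 0.8], [12.5, 4.05, -0.3, 0, 0, 0.066, 0.8]],
])

```text
clock: 5.65
eef_pos: [595.0, -33.9, 184.0]
tool_rot: [-3.141, -0.002, 1.432]
force: [-0.6, 0.4, -0.8]
width: 13.3
```

Emit:
carry_out([
  [[0, 0, 2.5, 0, 0, 0, 0.8], [0, 0, 3.5, 0, 0, 0, 0.8], [0, 0, 4, 0, 0, 0, 0.8], [0, 0, 4, 0, 0, 0, 0.8], [0, 0, 4, 0, 0, 0, 0.8]],
])

```text
clock: 6.07
eef_pos: [594.2, -39.7, 144.6]
tool_rot: [-3.141, 0.001, 1.424]
force: [0.4, 0.8, -1.1]
width: 13.4
```

```bash
python3 -c "
from h import *
snap('wrist','w5');snap('top','t5')
rel(595.3,-37.2,135,81.4)
crop('t5',240,140,330,220,7,'c9')
"
```

```text
t6.17 pos [594.9 -39.3 145.3] yaw 81.64 rp [1.7993e+02 1.0000e-02] F [ 0.3  0.9 -0.3] w 13.2
q [-0.26  0.7   0.45  1.77 -0.41  0.77  0.25]
shift cm [0.21 0.01 1.03] |1.1| rot [0.0013 0.0001 0.0042]
```

View pics/w5.png

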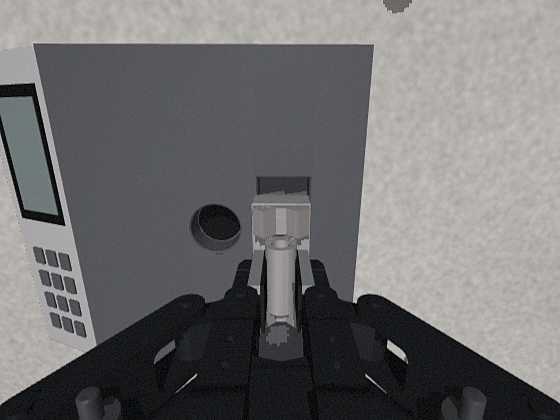

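View pics/c9.png

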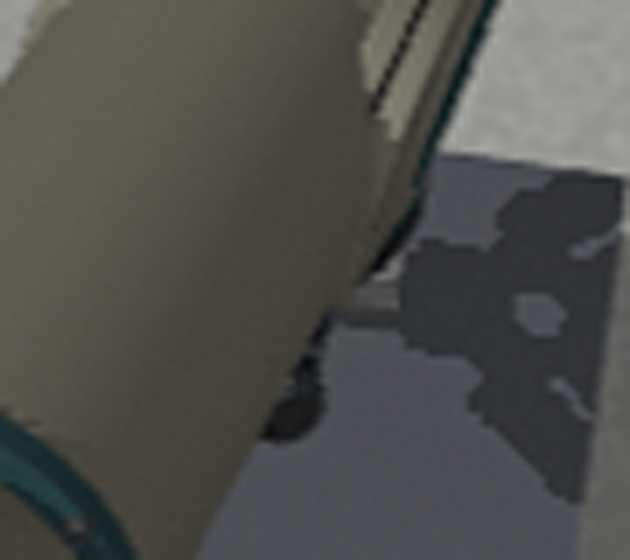

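```bash
python3 -c "
from h import *
crop('w5',235,165,335,255,8,'c8')
"
```

```text
(no output)
```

View pics/c8.png

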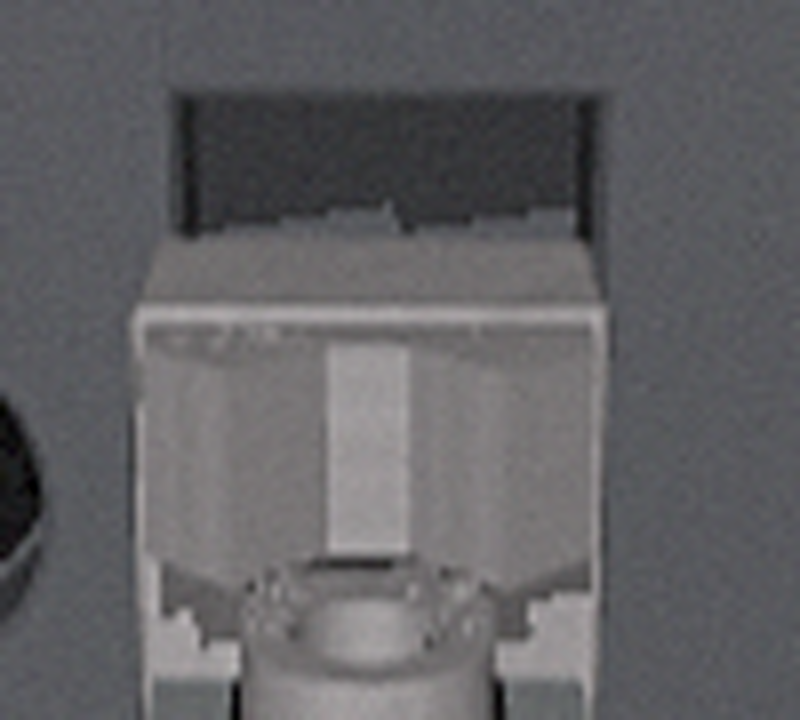

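```bash
python3 -c "
from h import *
d=load('w5')
g=lambda u,v,z:ptz(d,235+(u+.5)/8-.5,165+(v+.5)/8-.5,z)
a,b=g(176,94,98),g(601,94,98);print('pocket far corners',a,b,np.linalg.norm(b-a))
t=np.radians(-8.7);X=np.array([np.cos(t),np.sin(t)]);Y=np.array([-X[1],X[0]])
pc=(a+b)[:2]/2-34.5*Y;print('pocket c',pc)
a,b=g(157,243,124.3),g(590,243,124.3);print('block',a,b,np.linalg.norm(b-a));bc=(a+b)[:2]/2-33*Y;print(bc, 'd in X,Y',(pc-bc)@X,(pc-bc)@Y)
a,b=g(135,307,142.3),g(605,307,142.3);print('block top',a,b,np.linalg.norm(b-a))
v=b-a;print(np.degrees(np.arctan2(v[1],v[0])),d['T'][:3,3])
rel(595.3,-37.2,135,81.4)
"
```

```text
pocket far corners [584.6  -0.   98. ] [617.7  -4.9  98. ] 33.46072324382725
pocket c [595.9315017  -36.55303909]
block [584.4  -5.4 124.3] [613.9  -9.8 124.3] 29.82633064927699
[594.15839293 -40.22029826] d in X,Y 1.1979945493443047 3.893265157559175
block top [584.6  -4.9 142.3] [613.4  -9.1 142.3] 29.104638805523724
-8.297144969836886 [605.05936616  33.88851707 287.38774273]
t6.17 pos [594.9 -39.3 145.3] yaw 81.64 rp [1.7993e+02 1.0000e-02] F [ 0.3  0.9 -0.3] w 13.2
q [-0.26  0.7   0.45  1.77 -0.41  0.77  0.25]
shift cm [0.21 0.01 1.03] |1.1| rot [0.0013 0.0001 0.0042]
```

Emit:
carry_out([
  [[0.3, 0.05, 0.8, 0, 0, 0.005, 0.8], [0.33, 0.05, 1.5, 0, 0, 0.005, 0.8], [0.33, 0.05, 2, 0, 0, 0.005, 0.8], [0.33, 0.05, 2, 0, 0, 0.005, 0.8], [0.33, 0.05, 2, 0, 0, 0.005, 0.8]],
])

```text
clock: 6.58
eef_pos: [595.1, -35.1, 123.9]
tool_rot: [-3.14, 0.0, 1.421]
force: [0.4, 0.2, -1.7]
width: 13.7
```

```bash
python3 -c "
from h import *
snap('wrist','w6')
rel(596,-36.1,118,81.3)
crop('w6',235,165,335,255,8,'c10')
"
```

```text
t6.63 pos [595.4 -35.2 124.3] yaw 81.43 rp [-1.7998e+02  1.0000e-02] F [ 0.3 -0.5 -1.2] w 13.4
q [-0.25  0.73  0.43  1.78 -0.43  0.73  0.26]
shift cm [-0.08  0.08  0.63] |0.6| rot [-0.0004  0.0002  0.0023]
```

View pics/c10.png

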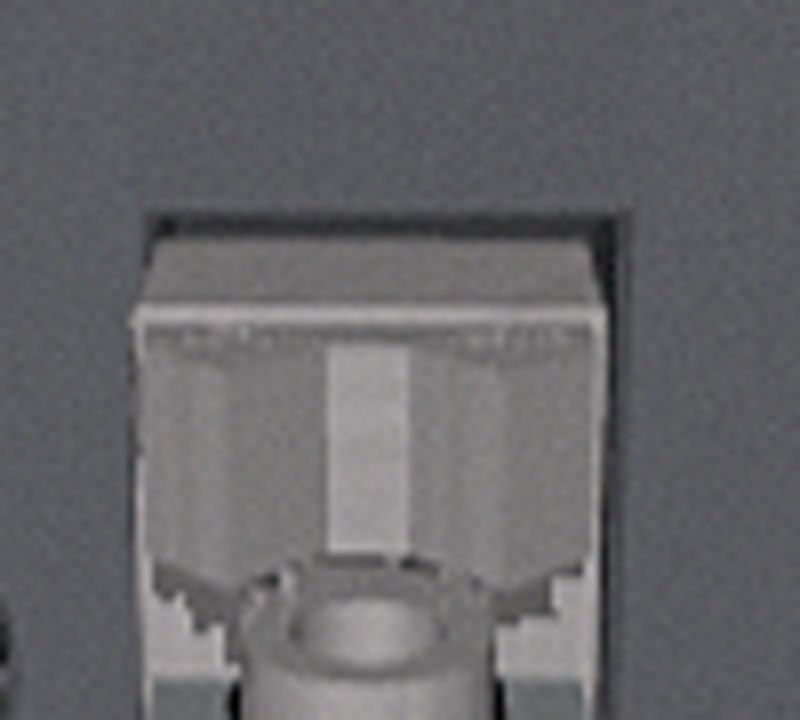

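```bash
python3 -c "
from h import *
d=load('w6')
g=lambda u,v,z:ptz(d,235+(u+.5)/8-.5,165+(v+.5)/8-.5,z)
t=np.radians(-8.7);X=np.array([np.cos(t),np.sin(t)]);Y=np.array([-X[1],X[0]])
a,b=g(148,216,98),g(626,216,98);pc=(a+b)[:2]/2-34.5*Y;print('pocket',np.linalg.norm(b-a),pc,a,b)
a,b=g(155,241,103.6),g(592,241,103.6);bc=(a+b)[:2]/2-33*Y;print(np.linalg.norm(b-a),bc,'d in X,Y',(pc-bc)@X,(pc-bc)@Y)
"
```

```text
pocket 33.98484956565207 [595.8815017  -36.65303909] [584.3  -0.   98. ] [617.9  -5.1  98. ]
30.137849956491543 [595.10839293 -35.47029826] d in X,Y 0.9431156407344087 -1.052191013710188
```

Emit:
carry_out([
  [[-0.09, 0.07, 0, 0, 0, 0.002, 0.8], [-0.09, 0.07, 0.3, 0, 0, 0.002, 0.8], [-0.09, 0.07, 0.6, 0, 0, 0.002, 0.8], [-0.09, 0.07, 0.9, 0, 0, 0.002, 0.8], [-0.09, 0.07, 1.1, 0, 0, 0.002, 0.8]],
])

```text
clock: 7.05
eef_pos: [595.8, -36.0, 113.0]
tool_rot: [-3.141, -0.0, 1.419]
force: [-0.4, -0.1, -1.7]
width: 13.3
```

```bash
python3 -c "
from h import *
snap('wrist','w7')
rel(596,-36.1,118,81.3)
crop('w7',235,165,335,255,8,'c11')
"
```

```text
t7.10 pos [595.6 -36.  112.7] yaw 81.32 rp [-179.94    0.  ] F [ 0.1  0.4 -1.5] w 13.6
q [-0.25  0.74  0.42  1.78 -0.44  0.71  0.27]
shift cm [-0.01  0.04 -0.53] |0.5| rot [-0.0011  0.0001  0.0004]
```

View pics/c11.png

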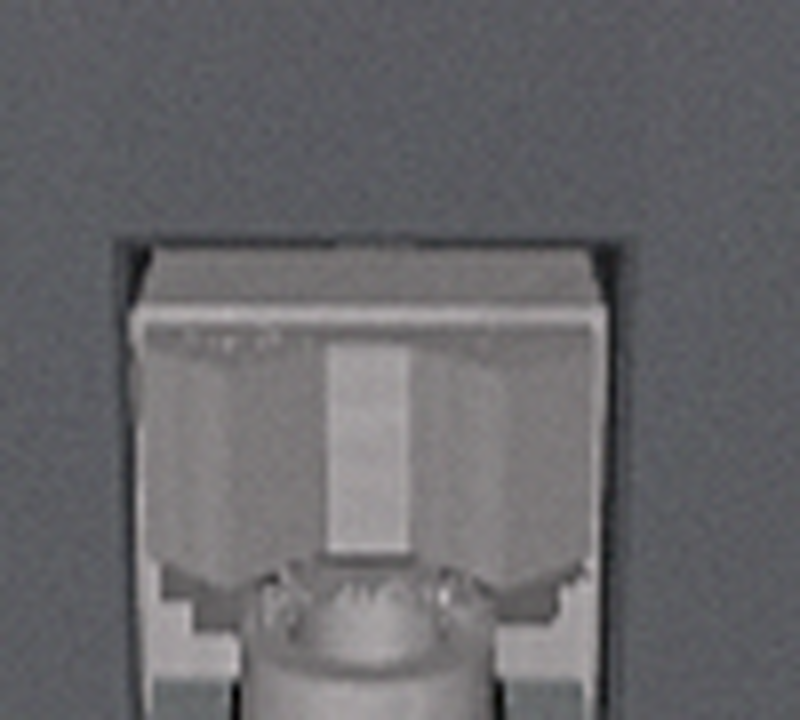

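It is centred and has started in with no contact force. I'll lower it to the floor and watch the force.

Emit:
carry_out([
  [[0, 0, 0.4, 0, 0, 0, 0.8], [0, 0, 0.7, 0, 0, 0, 0.8], [0, 0, 1.0, 0, 0, 0, 0.8], [0, 0, 1.0, 0, 0, 0, 0.8]],
])

```text
clock: 7.43
eef_pos: [595.5, -36.0, 102.7]
tool_rot: [-3.14, 0.0, 1.419]
force: [-0.4, -1.3, -1.6]
width: 13.9
```

```bash
python3 -c "
from h import *
rel(596,-36.1,100.3,81.3)
"
```

```text
t7.43 pos [595.5 -36.  102.7] yaw 81.32 rp [-179.93    0.  ] F [-0.4 -1.3 -1.6] w 13.9
q [-0.24  0.76  0.41  1.79 -0.45  0.69  0.27]
shift cm [-0.01  0.05  0.24] |0.2| rot [-0.0013  0.0001  0.0004]
```

Emit:
carry_out([
  [[0, 0, 0.15, 0, 0, 0, 0.8], [0, 0, 0.3, 0, 0, 0, 0.8], [0, 0, 0.35, 0, 0, 0, 0.8]],
])

```text
clock: 7.68
eef_pos: [596.2, -36.1, 100.2]
tool_rot: [3.141, -0.0, 1.419]
force: [-0.9, 1.2, 5.1]
width: 13.2
```

```bash
python3 -c "
from h import *
rel(596,-36.1,100.3,81.3)
"
```

```text
t7.68 pos [596.2 -36.1 100.2] yaw 81.31 rp [ 1.7998e+02 -1.0000e-02] F [-0.9  1.2  5.1] w 13.2
q [-0.24  0.76  0.41  1.79 -0.45  0.69  0.27]
shift cm [ 0.   -0.02 -0.01] |0.0| rot [ 0.0003 -0.0001  0.0002]
```

Emit:
carry_out([
  [[0, 0, 0.1, 0, 0, 0, 0.8], [0, 0, 0.2, 0, 0, 0, 0.8], [0, 0, 0.3, 0, 0, 0, 0.8], [0, 0, 0.3, 0, 0, 0, 0.8]],
])

```text
clock: 8.02
eef_pos: [596.3, -36.2, 100.1]
tool_rot: [3.14, -0.002, 1.419]
force: [-5.2, 1.6, 23.0]
width: 13.4
```

```bash
python3 -c "
from h import *
rel(596,-36.1,100.3,81.3)
"
```

```text
t8.02 pos [596.3 -36.2 100.1] yaw 81.30 rp [ 1.7993e+02 -1.0000e-01] F [-5.2  1.6 23. ] w 13.4
q [-0.24  0.76  0.41  1.79 -0.45  0.68  0.28]
shift cm [ 0.   -0.04 -0.02] |0.0| rot [ 0.0012 -0.0017  0.0001]
```

Hard stop at 23 N with the TCP at 100.1, against 100.3 expected for home. I'll unload, release and rise.

Emit:
carry_out([
  [[0, 0, -0.35, 0, 0, 0, 0.8], [0, 0, -0.4, 0, 0, 0, 3.5], [0, 0, -0.4, 0, 0, 0, 4], [0, 0, -0.4, 0, 0, 0, 4], [0, 0, -2.5, 0, 0, 0, 4]],
])

```text
clock: 8.43
eef_pos: [593.2, -35.4, 118.5]
tool_rot: [-3.134, 0.001, 1.419]
force: [-0.3, 0.6, -0.6]
width: 40.0
```

Emit:
carry_out([
  [[0, 0, -3, 0, 0, 0, 4], [0, 0, -6, 0, 0, 0, 4], [0, 0, -9, 0, 0, 0, 4], [-3, 0, -10, 0, 0, 0, 4], [-3, 0, -10, 0, 0, 0, 4]],
])

```text
clock: 8.85
eef_pos: [592.4, -72.1, 225.3]
tool_rot: [3.135, 0.004, 1.414]
force: [-0.4, -2.1, -0.1]
width: 40.1
```

```bash
python3 -c "
from h import *
snap('wrist','w8')
rel(500,150,250,99.5)
d=load('w8');P=cloud(d);ok=d['z']>0;x,y,z=P[...,0],P[...,1],P[...,2]
t=np.radians(-8.7);X=np.array([np.cos(t),np.sin(t)]);Y=np.array([-X[1],X[0]])
c=np.array([595.95,-36.6]);a=(P[...,:2]-c)@X;b=(P[...,:2]-c)@Y
m=ok&(abs(a)<25)&(abs(b)<25)&(z>108);q=P[m][:,:2].astype(np.float32);print(m.sum(),np.percentile(z[m],[50,95,99]),cv2.minAreaRect(q))
m=ok&(abs(a)<14)&(abs(a)>9)&(abs(b)<15);print('foot top',np.median(z[m]));m=ok&(abs(a)>20)&(abs(a)<30)&(abs(b)<30);print('deck',np.median(z[m]))
crop('w8',180,100,380,270,4,'c12')
"
```

```text
t8.90 pos [591.7 -69.7 223.6] yaw 81.04 rp [1.7981e+02 1.4000e-01] F [-0.1  0.6 -0.3] w 40.3
q [-0.25  0.6   0.51  1.7  -0.35  0.93  0.24]
shift cm [ 20.27 -12.47  -2.73] |24.0| rot [ 0.0029  0.0029 -0.3221]
17489 [309.84860254 323.28235115 324.44562041] ((595.9263916015625, -36.772544860839844), (49.650272369384766, 49.99561309814453), 81.2938232421875)
foot top 98.38392352265794
deck 282.1321550642805
```

View pics/c12.png

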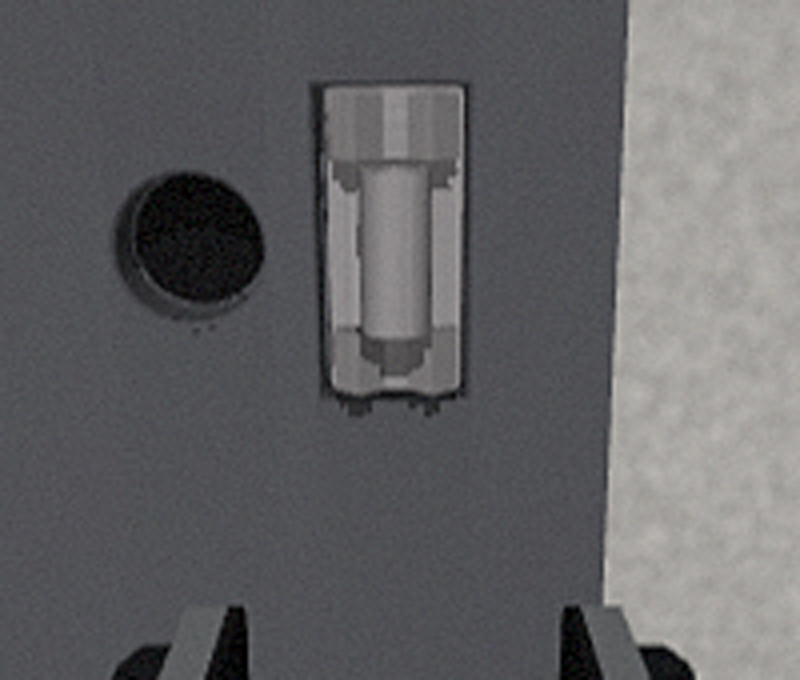

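```bash
python3 -c "
from h import *
d=load('w8');P=cloud(d);ok=d['z']>0;x,y,z=P[...,0],P[...,1],P[...,2]
m=ok&(np.hypot(x-596,y+36)<27)&(z>113)&(z<124);q=P[m][:,:2].astype(np.float32);print(m.sum(),np.percentile(z[m],[50,95,99]),cv2.minAreaRect(q))
g=lambda u,v,z:ptz(d,180+(u+.5)/4-.5,100+(v+.5)/4-.5,z)
for n in [(360,165),(432,165),(432,338),(362,338)]: print(n,g(*n,113))
m=ok&(abs(z-98)<5);m[240:]=0;m[:, :250]=0
for p in [(215,220),(320,220),(310,120)]: print(pt(d,*p))
"
```

```text
726 [117.54344187 119.13058546 119.68682769] ((596.972900390625, -35.728309631347656), (33.965789794921875, 14.4248046875), 80.71508026123047)
(360, 165) [592.5 -17.3 113. ]
(432, 165) [607.1 -19.6 113. ]
(432, 338) [601.7 -55.4 113. ]
(362, 338) [586.9 -53.  113. ]
[529.4 -81.8  98.4]
[626.5 -97.7  97.8]
[629.   -6.8  95.7]
```

Block is home: foot top 98.4, knuckle top about 118.7, centre (597,-36), yaw about -9°. Next, the lid.

Emit:
carry_out([
  [[3.5, -2.1, -1, 0, 0, -0.06, 4], [7, -4.3, -2, 0, 0, -0.12, 5], [10.4, -6.5, -2.5, 0, 0, -0.2, 5], [13.9, -8.7, -2.7, 0, 0, -0.28, 5], [17.2, -10.8, -2.7, 0, 0, -0.32, 5]],
])

```text
clock: 9.32
eef_pos: [509.3, 122.9, 248.6]
tool_rot: [-3.141, -0.001, 1.743]
force: [1.5, 1.3, -0.3]
width: 50.2
```

```bash
python3 -c "
from h import *
rel(500,268,225,99.4)
"
```

```text
t9.32 pos [509.3 122.9 248.6] yaw 99.88 rp [-1.7996e+02 -4.0000e-02] F [ 1.5  1.3 -0.3] w 50.2
q [-0.6   0.46  0.45  1.85 -0.25  0.89  0.14]
shift cm [14.45  1.58  2.37] |14.7| rot [-0.0007 -0.0007  0.0084]
```

Emit:
carry_out([
  [[4, 0.4, 0.6, 0, 0, 0, 5], [8, 0.9, 1.3, 0, 0, 0, 5], [11.3, 1.3, 1.9, 0, 0, 0.008, 5], [13.4, 1.5, 2.3, 0, 0, 0.008, 5], [14.4, 1.6, 2.4, 0, 0, 0.008, 5]],
])

```text
clock: 9.73
eef_pos: [500.0, 269.8, 222.8]
tool_rot: [-3.138, -0.001, 1.737]
force: [-0.0, 0.3, 0.2]
width: 50.0
```

Emit:
carry_out([
  [[0, 0, 0, 0, 0, 0, 5], [0, 0, 0, 0, 0, 0, 5]],
])

```text
clock: 9.9
eef_pos: [502.2, 264.0, 224.4]
tool_rot: [-3.141, 0.002, 1.731]
force: [0.5, -0.3, 0.3]
width: 49.9
```

```bash
python3 -c "
from h import *
snap('wrist','w9');rel(496.5,297.8,150,99.4)
d=load('w9');P=cloud(d);ok=d['z']>0;x,y,z=P[...,0],P[...,1],P[...,2]
m=ok&(abs(x-497)<40)&(abs(y-298)<80)&(z>112)&(z<125);q=P[m][:,:2].astype(np.float32);print(m.sum(),np.percentile(z[m],[5,50,95]),cv2.minAreaRect(q))
"
```

```text
t9.95 pos [502.7 262.9 224.9] yaw 99.06 rp [-1.7998e+02  1.0000e-01] F [ 0.6 -0.9  0.4] w 49.8
q [-0.81  0.55  0.43  1.77 -0.28  0.89 -0.1 ]
shift cm [ 3.55 -0.06  7.48] |8.3| rot [-0.0004  0.0017 -0.006 ]
2075 [116.40966552 117.87792368 119.01669561] ((497.8119201660156, 301.0828857421875), (11.799153327941895, 114.5290298461914), 9.659943580627441)
```

View pics/w9.png

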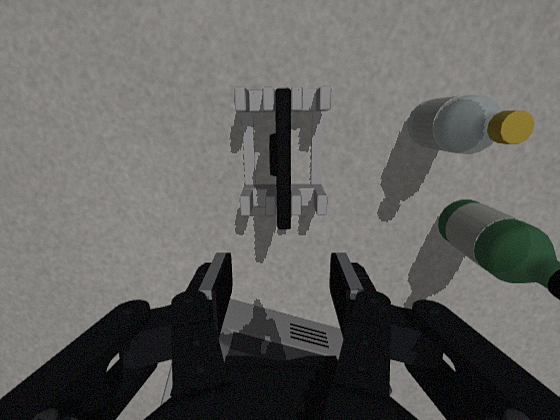

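The wrist view shows the lid's top edge at px (284, 88–228), with the seal bulge on its left at (274,155), so the seal faces the front as needed. Centre is about (497.5, 300) and the top is at 118 mm. Next I go down over it.

Emit:
carry_out([
  [[2, 0, 2.5, 0, 0, -0.005, 5], [3.2, -0.02, 5.5, 0, 0, -0.008, 5], [3.6, -0.03, 8.2, 0, 0, -0.008, 5], [3.7, -0.03, 9.3, 0, 0, -0.008, 5], [3.7, -0.03, 9.3, 0, 0, -0.008, 5]],
])

```text
clock: 10.37
eef_pos: [495.1, 298.9, 129.9]
tool_rot: [-3.137, 0.003, 1.737]
force: [-0.3, -0.5, -0.4]
width: 50.3
```

```bash
python3 -c "
from h import *
snap('wrist','w10');rel(497.4,299.8,87,99.5)
d=load('w10');P=cloud(d);ok=d['z']>0;x,y,z=P[...,0],P[...,1],P[...,2]
m=ok&(abs(x-497)<30)&(abs(y-298)<80)&(z>112)&(z<125)&(y>310);q=P[m][:,:2].astype(np.float32);print(m.sum(),np.percentile(z[m],[5,50,95]),cv2.minAreaRect(q))
"
```

```text
t10.42 pos [496.5 299.3 131.7] yaw 99.49 rp [-1.7992e+02  1.1000e-01] F [ 0.4 -1.2  0.2] w 50.1
q [-0.82  0.69  0.37  1.82 -0.36  0.71 -0.09]
shift cm [0.05 0.11 4.47] |4.5| rot [-0.0015  0.0019 -0.0003]
2071 [116.40452614 117.93270363 119.06907874] ((492.5657043457031, 333.7734375), (11.885068893432617, 49.58330535888672), 9.166006088256836)
```

View pics/w10.png

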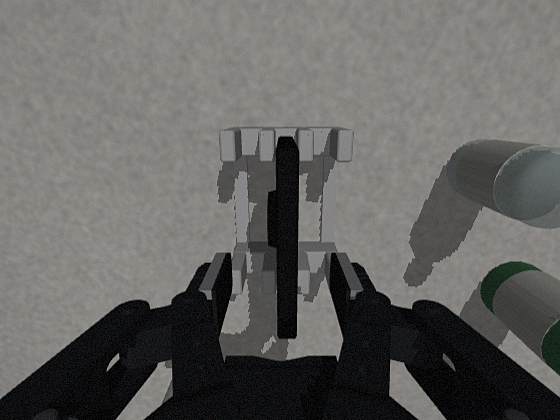

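Emit:
carry_out([
  [[0.1, 0.13, 2, 0, 0, 0, 5], [0.15, 0.14, 3.3, 0, 0, 0, 5], [0.15, 0.14, 4.2, 0, 0, 0, 5], [0.15, 0.14, 4.4, 0, 0, 0, 5], [0.15, 0.14, 4.4, 0, 0, 0, 3]],
])

```text
clock: 10.83
eef_pos: [498.0, 302.7, 88.7]
tool_rot: [3.141, 0.0, 1.738]
force: [0.4, 0.6, 0.0]
width: 39.0
```

```bash
python3 -c "
from h import *
rel(497.9,300.8,87,99.4)
"
```

```text
t10.83 pos [498.  302.7  88.7] yaw 99.58 rp [179.95   0.  ] F [0.4 0.6 0. ] w 39.0
q [-0.8   0.75  0.33  1.84 -0.39  0.62 -0.07]
shift cm [-0.19 -0.04  0.17] |0.3| rot [0.0009 0.0001 0.0032]
```

Emit:
carry_out([
  [[-0.1, 0, 0.15, 0, 0, 0.003, 2.2], [-0.1, 0, 0.15, 0, 0, 0.003, 2.2], [-0.1, 0, 0.15, 0, 0, 0.003, 0.5], [-0.1, 0, 0.15, 0, 0, 0.003, 0.5], [-0.1, 0, 0.15, 0, 0, 0.003, 0.5]],
])

```text
clock: 11.25
eef_pos: [498.2, 302.5, 87.4]
tool_rot: [3.14, -0.0, 1.736]
force: [0.2, -1.2, 6.0]
width: 11.4
```

Emit:
carry_out([
  [[0, 0, 0, 0, 0, 0, 0.5], [0, 0, 0, 0, 0, 0, 0.5]],
])

```text
clock: 11.42
eef_pos: [498.2, 302.6, 87.4]
tool_rot: [3.14, -0.0, 1.736]
force: [-0.1, -0.9, 5.5]
width: 11.3
```

```bash
python3 -c "
from h import *
rel(497.9,300.8,87,99.4)
"
```

```text
t11.42 pos [498.2 302.6  87.4] yaw 99.47 rp [ 1.799e+02 -3.000e-02] F [-0.1 -0.9  5.5] w 11.3
q [-0.8   0.75  0.33  1.84 -0.39  0.62 -0.07]
shift cm [-0.17 -0.06  0.04] |0.2| rot [ 0.0017 -0.0005  0.0013]
```

Emit:
carry_out([
  [[0, 0, -0.5, 0, 0, 0, 0.5], [0, 0, -2.5, 0, 0, 0, 0.5], [0, 0, -5.5, 0, 0, 0, 0.5], [0, 0, -9, 0, 0, 0, 0.5], [0, 0, -12.5, 0, 0, 0, 0.5]],
])

```text
clock: 11.83
eef_pos: [496.2, 302.0, 212.1]
tool_rot: [-3.139, 0.001, 1.736]
force: [0.9, -0.2, -1.7]
width: 11.2
```

Emit:
carry_out([
  [[0, 0, -2, 0, 0, 0, 0.5], [0, 0, -3, 0, 0, 0, 0.5], [0, 0, -3.4, 0, 0, 0, 0.5], [0, 0, -3.4, 0, 0, 0, 0.5]],
])

```text
clock: 12.17
eef_pos: [496.9, 302.5, 245.3]
tool_rot: [-3.141, -0.0, 1.737]
force: [0.3, 0.9, -2.8]
width: 11.0
```

```bash
python3 -c "
from h import *
snap('wrist','w11');snap('side','s11');rel(530,120,250,85)
crop('s11',200,70,400,260,3,'c13')
"
```

```text
t12.27 pos [496.2 302.1 243.7] yaw 99.49 rp [-1.7982e+02  7.0000e-02] F [-0.4  0.8 -2.8] w 11.3
q [-0.88  0.55  0.44  1.71 -0.28  0.95 -0.16]
shift cm [-18.52   0.33  -0.61] |18.5| rot [-0.003   0.0016  0.2529]
```

View pics/w11.png

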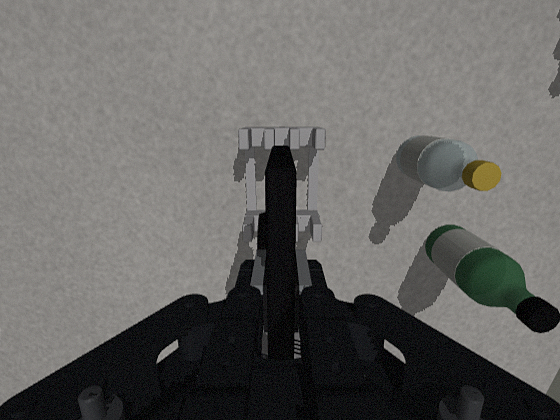

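View pics/c13.png

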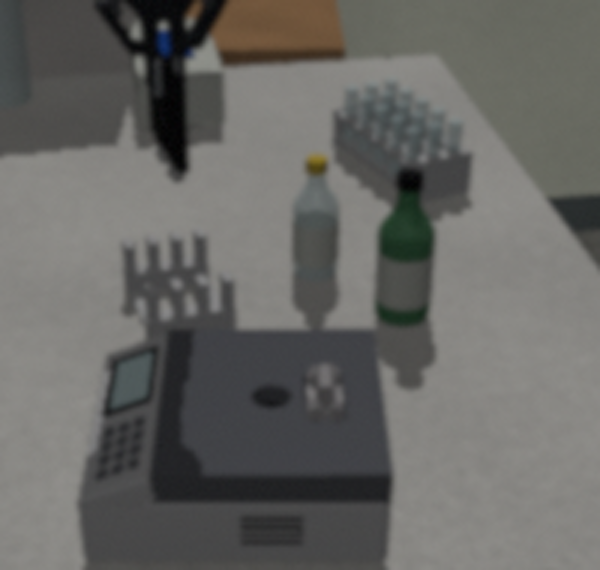

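```bash
cat >> h.py <<'E'
TC=np.array([[-1e-3,-.957,-.291,74.37],[1,-1e-3,-1e-3,-.06],[1e-3,-.291,.957,-142.784],[0,0,0,1]])
def lidtool(f):
    d=load(f);D={'z':d['z'],'K':d['K'],'T':TC};P=cloud(D);ok=d['z']>0
    x,y,z=P[...,0],P[...,1],P[...,2];dark=d['img'].max(-1)<60
    L=ok&dark&(x>20)&(x<75)&(abs(y)<22)
    m=L&(abs(z+30.6)<5);q=P[m]
    print('top n',m.sum(),'z med',np.median(z[m]).round(2),'x 95/99/max',np.percentile(x[m],[95,99,100]).round(1),'rect',cv2.minAreaRect(q[:,:2].astype(np.float32)))
    for x0 in range(20,60,8):
        k=m&(x>=x0)&(x<x0+8);print(x0,k.sum(),'y mid',np.round((np.percentile(y[k],2)+np.percentile(y[k],98))/2,2),'w',np.round(np.ptp(np.percentile(y[k],[2,98])),1),'z',np.median(z[k]).round(2))
    e=L&(z>-24)&(z<60)&(x>50); print('end face',e.sum())
    for z0 in range(-24,64,12):
        k=e&(z>=z0)&(z<z0+12)
        if k.sum()>15: print(z0,k.sum(),'x',np.median(x[k]).round(2),'ymid',np.round((np.percentile(y[k],2)+np.percentile(y[k],98))/2,2),'w',np.round(np.ptp(np.percentile(y[k],[2,98])),1))
E
python3 -c "
from h import *
lidtool('w11')"
```

```text
top n 2771 z med -30.43 x 95/99/max [55.5 56.6 56.9] rect ((38.438072204589844, -0.31067848205566406), (12.03499698638916, 36.863304138183594), 89.89688110351562)
20 534 y mid -0.42 w 11.3 z -30.5
28 567 y mid -0.2 w 11.5 z -30.46
36 604 y mid -0.23 w 11.3 z -30.45
44 638 y mid -0.4 w 11.4 z -30.46
52 428 y mid -0.39 w 11.2 z -30.17
end face 412
-24 105 x 56.63 ymid -0.35 w 10.4
-12 88 x 56.63 ymid -0.41 w 10.7
0 70 x 56.67 ymid -0.14 w 10.7
12 48 x 56.67 ymid -0.42 w 10.5
24 42 x 56.69 ymid -0.29 w 10.7
36 36 x 56.74 ymid -0.31 w 10.5
48 23 x 56.78 ymid 0.02 w 9.5
```

Lid is held square: centre at tool x -1.35, y -0.3, pin-hole axis 74.5 mm beyond the TCP, no tilt. I carry it to above the block.

Emit:
carry_out([
  [[-3, 0, -0.3, 0, 0, 0.05, 0.5], [-6.5, 0.1, -0.5, 0, 0, 0.12, 0.5], [-10.2, 0.2, -0.6, 0, 0, 0.19, 0.5], [-14, 0.3, -0.6, 0, 0, 0.25, 0.5], [-18, 0.33, -0.6, 0, 0, 0.3, 0.5]],
])

```text
clock: 12.68
eef_pos: [529.4, 124.3, 249.7]
tool_rot: [-3.139, 0.001, 1.435]
force: [0.9, 0.1, -1.7]
width: 11.4
```

```bash
python3 -c "
from h import *
rel(597.3,-34.7,235,81)
"
```

```text
t12.68 pos [529.4 124.3 249.7] yaw 82.19 rp [-1.7984e+02  7.0000e-02] F [ 0.9  0.1 -1.7] w 11.4
q [-0.64  0.5   0.54  1.8  -0.31  0.93 -0.1 ]
shift cm [-14.82   8.89   1.47] |17.3| rot [-0.0028  0.0013  0.0208]
```

Emit:
carry_out([
  [[-3.4, 2, 0.3, 0, 0, 0.01, 0.5], [-6.8, 4.1, 0.7, 0, 0, 0.02, 0.5], [-10, 6, 1, 0, 0, 0.02, 0.5], [-13, 7.8, 1.3, 0, 0, 0.02, 0.5], [-14.8, 8.9, 1.5, 0, 0, 0.02, 0.5]],
])

```text
clock: 13.1
eef_pos: [598.4, -38.4, 234.4]
tool_rot: [-3.139, 0.003, 1.412]
force: [0.1, -0.8, -1.9]
width: 10.7
```

Emit:
carry_out([
  [[0, 0, 0, 0, 0, 0, 0.5], [0, 0, 0, 0, 0, 0, 0.5], [0, 0, 0, 0, 0, 0, 0.5]],
])

```text
clock: 13.35
eef_pos: [597.6, -32.1, 234.8]
tool_rot: [-3.138, -0.001, 1.417]
force: [-0.3, 0.2, -2.5]
width: 11.2
```

```bash
python3 -c "
from h import *
rel(597.4,-34.7,215,81)
snap('wrist','w12');snap('side','s12');rel(597.4,-34.7,215,81)
lidtool('w12');crop('s12',180,50,380,260,3,'c14')
"
```

```text
t13.35 pos [597.6 -32.1 234.8] yaw 81.16 rp [-1.798e+02 -3.000e-02] F [-0.3  0.2 -2.5] w 11.2
q [-0.31  0.6   0.52  1.67 -0.34  0.97  0.18]
shift cm [-0.26  0.03  1.98] |2.0| rot [-0.0035 -0.0005  0.0029]
t13.45 pos [598.  -31.2 235.6] yaw 81.28 rp [-1.7988e+02 -4.0000e-02] F [-0.4 -0.3 -2.6] w 10.9
q [-0.31  0.6   0.52  1.67 -0.34  0.97  0.18]
shift cm [-0.35 -0.    2.06] |2.1| rot [-0.0021 -0.0008  0.0048]
top n 2791 z med -30.45 x 95/99/max [55.4 56.6 56.8] rect ((38.405906677246094, -0.37874507904052734), (11.887434959411621, 36.871429443359375), 89.50909423828125)
20 550 y mid -0.24 w 11.7 z -30.49
28 566 y mid -0.21 w 11.5 z -30.5
36 609 y mid -0.37 w 11.6 z -30.48
44 641 y mid -0.39 w 11.4 z -30.45
52 425 y mid -0.36 w 11.2 z -30.24
end face 416
-24 111 x 56.66 ymid -0.31 w 10.6
-12 88 x 56.7 ymid -0.38 w 10.6
0 66 x 56.67 ymid -0.17 w 10.8
12 53 x 56.69 ymid -0.4 w 10.4
24 44 x 56.73 ymid -0.18 w 11.0
36 36 x 56.74 ymid -0.55 w 10.0
48 18 x 56.78 ymid 0.05 w 9.6
```

View pics/w12.png

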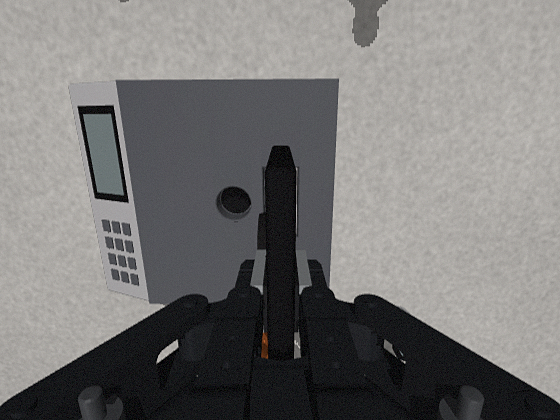

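View pics/c14.png

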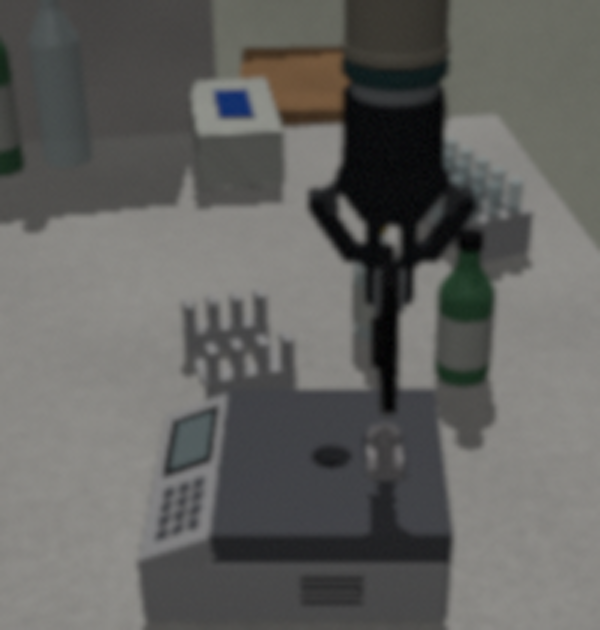

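Emit:
carry_out([
  [[-0.2, 0, 0.7, -0.002, 0, 0.004, 0.5], [-0.35, 0, 1.3, -0.002, 0, 0.004, 0.5], [-0.35, 0, 1.6, -0.002, 0, 0.004, 0.5], [-0.35, 0, 1.6, -0.002, 0, 0.004, 0.5], [-0.35, 0, 1.6, -0.002, 0, 0.004, 0.5]],
])

```text
clock: 13.87
eef_pos: [597.9, -36.4, 220.1]
tool_rot: [3.14, 0.0, 1.413]
force: [-0.2, -0.0, -2.7]
width: 10.7
```

Emit:
carry_out([
  [[0, 0, 0, 0, 0, 0, 0.5], [0, 0, 0, 0, 0, 0, 0.5]],
])

```text
clock: 14.03
eef_pos: [598.3, -36.6, 220.7]
tool_rot: [3.139, -0.0, 1.412]
force: [0.2, -0.4, -1.5]
width: 11.3
```

```bash
python3 -c "
from h import *
rel(597.4,-34.7,205,81)
snap('wrist','w13')
crop('w13',200,140,360,280,5,'c15')
"
```

```text
t14.03 pos [598.3 -36.6 220.7] yaw 80.93 rp [179.86  -0.  ] F [ 0.2 -0.4 -1.5] w 11.3
q [-0.3   0.61  0.51  1.69 -0.36  0.93  0.19]
shift cm [ 0.17 -0.12  1.57] |1.6| rot [ 0.0025 -0.0001 -0.0013]
```

View pics/c15.png

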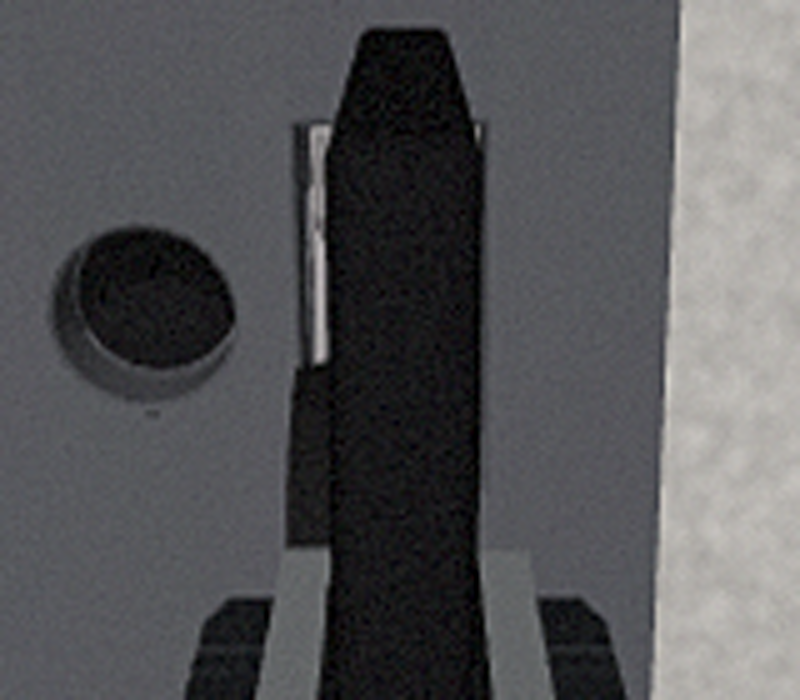

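```bash
python3 -c "
from h import *
d=load('w13')
g=lambda u,v,z:ptz(d,200+(u+.5)/5-.5,140+(v+.5)/5-.5,z)
t=np.radians(-8.7);X=np.array([np.cos(t),np.sin(t)]);Y=np.array([-X[1],X[0]])
a,b=g(294,124,98),g(488,124,98);m=(a+b)[:2]/2-34.5*Y;print('pocket',a,b,np.linalg.norm(a-b),m)
a,b=g(361,30,159.2),g(447,30,159.2);n=(a+b)[:2]/2;print('lid end',a,b,np.linalg.norm(a-b),n-58*Y)
print('lid minus pocket XY',(n-58*Y-m)@X,(n-58*Y-m)@Y)
print('w8 knuckle vs pocket', (np.array([597,-36])-[595.95,-36.6])@X,(np.array([597,-36])-[595.95,-36.6])@Y)
"
```

```text
pocket [ 5.847e+02 -2.000e-01  9.800e+01] [618.1  -5.6  98. ] 33.833710999534155 [596.1815017  -37.00303909]
lid end [601.4  19.2 159.2] [612.6  17.3 159.2] 11.360017605620204 [598.22687243 -39.08264543]
lid minus pocket XY 2.3363994178999135 -1.7462937006119197
w8 knuckle vs pocket 0.9471620890007411 0.7519201933447849
```

Emit:
carry_out([
  [[0.1, -0.1, 0.5, 0.001, 0, 0, 0.5], [0.2, -0.13, 1, 0.002, 0, 0, 0.5], [0.2, -0.13, 1.3, 0.002, 0, 0, 0.5], [0.2, -0.13, 1.3, 0.002, 0, 0, 0.5], [0.2, -0.13, 1.3, 0.002, 0, 0, 0.5]],
])

```text
clock: 14.5
eef_pos: [597.0, -34.4, 207.1]
tool_rot: [-3.141, 0.0, 1.412]
force: [0.7, -0.1, -2.1]
width: 11.0
```

Emit:
carry_out([
  [[0, 0, 0, 0, 0, 0, 0.5], [0, 0, 0, 0, 0, 0, 0.5]],
])

```text
clock: 14.67
eef_pos: [597.3, -34.5, 207.6]
tool_rot: [3.141, 0.0, 1.412]
force: [-0.2, 0.2, -2.3]
width: 10.9
```

```bash
python3 -c "
from h import *
rel(597.4,-34.5,185.5,81)
snap('wrist','w14');snap('side','s14')
crop('w14',200,140,360,280,5,'c16');crop('s14',270,120,350,230,7,'c17')
"
```

```text
t14.67 pos [597.3 -34.5 207.6] yaw 80.91 rp [179.98   0.  ] F [-0.2  0.2 -2.3] w 10.9
q [-0.3   0.63  0.5   1.7  -0.37  0.9   0.19]
shift cm [0.01 0.01 2.21] |2.2| rot [ 0.0003  0.     -0.0016]
```

View pics/c16.png

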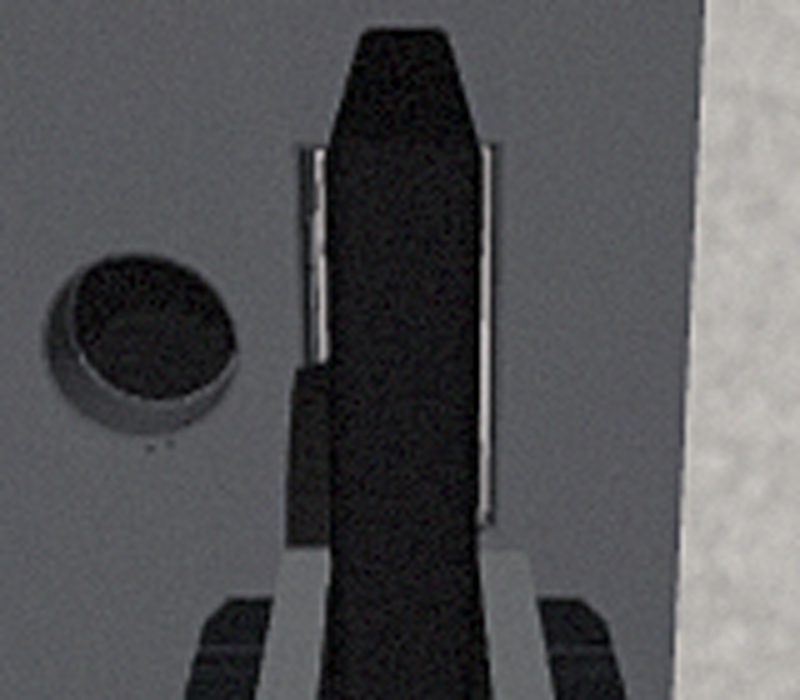

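View pics/c17.png

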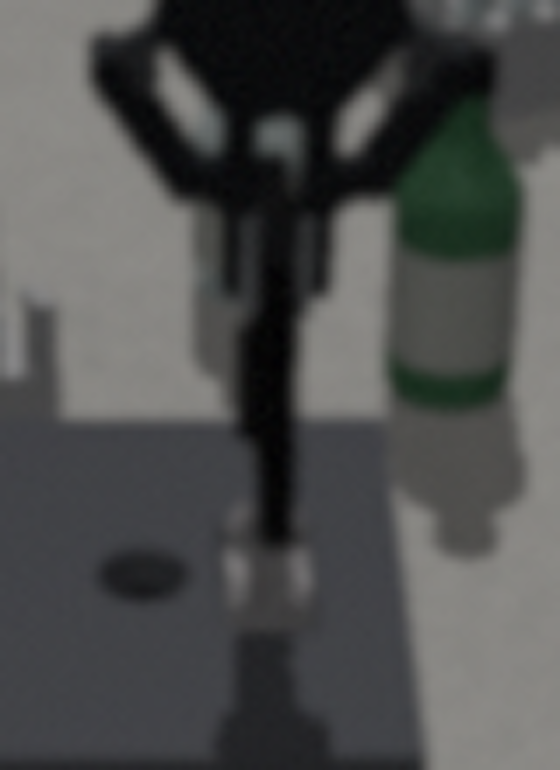

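```bash
python3 -c "
from h import *
d=load('w14')
g=lambda u,v,z:ptz(d,200+(u+.5)/5-.5,140+(v+.5)/5-.5,z)
t=np.radians(-9);X=np.array([np.cos(t),np.sin(t)]);Y=np.array([-X[1],X[0]])
a,b=g(300,146,98),g(499,146,98);m=(a+b)[:2]/2-34.5*Y;print('pocket',np.linalg.norm(a-b),m)
a,b=g(361,30,146.1),g(447,30,146.1);n=(a+b)[:2]/2;print('lid end',np.linalg.norm(a-b),n-58*Y)
print((n-58*Y-m)@X,(n-58*Y-m)@Y,'vs expect .95 .75')
lidtool('w14')
"
```

```text
pocket 33.12672637010791 [595.95301096 -36.82524775]
lid end 11.343720729989831 [596.82680103 -36.98592375]
0.8881675305304625 -0.022006933349037954 vs expect .95 .75
top n 2777 z med -30.45 x 95/99/max [55.4 56.6 56.9] rect ((38.47441864013672, -0.29677867889404297), (36.938961029052734, 11.981258392333984), 0.011552397161722183)
20 540 y mid -0.36 w 11.5 z -30.48
28 570 y mid -0.2 w 11.5 z -30.49
36 604 y mid -0.21 w 11.3 z -30.47
44 634 y mid -0.4 w 11.4 z -30.48
52 429 y mid -0.28 w 11.1 z -30.23
end face 403
-24 107 x 56.64 ymid -0.24 w 10.6
-12 87 x 56.71 ymid -0.25 w 10.4
0 62 x 56.68 ymid -0.12 w 10.9
12 54 x 56.69 ymid -0.44 w 10.5
24 43 x 56.76 ymid -0.55 w 10.5
36 34 x 56.76 ymid -0.18 w 10.3
48 16 x 56.76 ymid 0.05 w 9.6
```

Emit:
carry_out([
  [[0.03, 0, 0.4, 0, 0, -0.001, 0.5], [0.05, 0, 0.7, 0, 0, -0.001, 0.5], [0.05, 0, 0.9, 0, 0, -0.001, 0.5], [0.05, 0, 0.9, 0, 0, -0.001, 0.5]],
])

```text
clock: 15.1
eef_pos: [596.8, -33.8, 197.7]
tool_rot: [-3.14, 0.0, 1.413]
force: [0.0, 0.5, -2.5]
width: 11.3
```

```bash
python3 -c "
from h import *
rel(597.4,-34.3,185.5,81)
"
```

```text
t15.10 pos [596.8 -33.8 197.7] yaw 80.98 rp [-179.92    0.  ] F [ 0.   0.5 -2.5] w 11.3
q [-0.29  0.64  0.49  1.71 -0.37  0.89  0.2 ]
shift cm [-0.04  0.07  1.22] |1.2| rot [-0.0014  0.0001 -0.0004]
```

Emit:
carry_out([
  [[0, 0.04, 0.3, -0.001, 0, 0, 0.5], [0, 0.05, 0.6, -0.001, 0, 0, 0.5], [0, 0.05, 0.9, -0.001, 0, 0, 0.5], [0, 0.05, 0.9, -0.001, 0, 0, 0.5]],
])

```text
clock: 15.43
eef_pos: [597.3, -33.9, 188.7]
tool_rot: [-3.141, 0.0, 1.413]
force: [0.1, 0.6, -1.4]
width: 10.8
```

```bash
python3 -c "
from h import *
rel(597.4,-34.3,185.5,81)
"
```

```text
t15.43 pos [597.3 -33.9 188.7] yaw 80.97 rp [-1.7998e+02  1.0000e-02] F [ 0.1  0.6 -1.4] w 10.8
q [-0.29  0.65  0.49  1.72 -0.38  0.87  0.21]
shift cm [-0.04  0.02  0.32] |0.3| rot [-0.0003  0.0001 -0.0004]
```

Emit:
carry_out([
  [[-0.02, 0.02, 0.15, 0, 0, 0, 0.5], [-0.02, 0.02, 0.3, 0, 0, 0, 0.5], [-0.02, 0.02, 0.4, 0, 0, 0, 0.5], [-0.02, 0.02, 0.4, 0, 0, 0, 0.5]],
])

```text
clock: 15.77
eef_pos: [597.8, -34.3, 185.7]
tool_rot: [3.141, -0.0, 1.413]
force: [-1.0, 1.2, 0.4]
width: 11.0
```

```bash
python3 -c "
from h import *
rel(597.4,-34.3,185.5,81)
snap('wrist','w15');lidtool('w15');rel(597.4,-34.3,185.5,81)
"
```

```text
t15.77 pos [597.8 -34.3 185.7] yaw 80.97 rp [ 1.7996e+02 -1.0000e-02] F [-1.   1.2  0.4] w 11.0
q [-0.29  0.65  0.49  1.72 -0.38  0.86  0.21]
shift cm [-0.01 -0.03  0.02] |0.0| rot [ 0.0007 -0.0002 -0.0005]
top n 2777 z med -30.48 x 95/99/max [55.5 56.6 56.8] rect ((38.42174530029297, -0.3445725440979004), (12.030555725097656, 36.80811309814453), 89.96732330322266)
20 533 y mid -0.42 w 11.3 z -30.5
28 575 y mid -0.21 w 11.5 z -30.54
36 602 y mid -0.37 w 11.6 z -30.46
44 631 y mid -0.39 w 11.4 z -30.52
52 436 y mid -0.35 w 11.2 z -30.25
end face 407
-24 110 x 56.65 ymid -0.39 w 10.5
-12 84 x 56.7 ymid -0.36 w 10.7
0 68 x 56.69 ymid -0.45 w 10.4
12 52 x 56.71 ymid -0.51 w 10.6
24 42 x 56.77 ymid -0.35 w 10.2
36 36 x 56.78 ymid -0.46 w 11.0
t15.82 pos [597.8 -34.2 185.7] yaw 80.97 rp [ 1.7996e+02 -1.0000e-02] F [-1.6  0.3  1.2] w 11.0
q [-0.29  0.65  0.49  1.72 -0.38  0.86  0.21]
shift cm [-0.01 -0.03  0.02] |0.0| rot [ 0.0007 -0.0002 -0.0005]
```

Emit:
carry_out([
  [[0, 0, 0.06, 0, 0, 0, 0.5], [0, 0, 0.12, 0, 0, 0, 0.5], [0, 0, 0.15, 0, 0, 0, 0.5], [0, 0, 0.15, 0, 0, 0, 0.5], [0, 0, 0.15, 0, 0, 0, 0.5]],
])

```text
clock: 16.23
eef_pos: [598.0, -34.4, 185.6]
tool_rot: [3.14, -0.001, 1.413]
force: [-3.4, 0.8, 9.6]
width: 11.3
```

```bash
python3 -c "
from h import *
rel(597.4,-34.3,185.5,81)
snap('wrist','w16');snap('side','s16');snap('top','t16')
crop('w16',200,140,360,280,5,'c18');crop('s16',270,120,350,230,7,'c19');lidtool('w16')
"
```

```text
t16.23 pos [598.  -34.4 185.6] yaw 80.97 rp [ 1.799e+02 -5.000e-02] F [-3.4  0.8  9.6] w 11.3
q [-0.29  0.65  0.49  1.72 -0.38  0.86  0.21]
shift cm [-0.   -0.06  0.01] |0.1| rot [ 0.0017 -0.0008 -0.0006]
top n 2785 z med -30.48 x 95/99/max [55.5 56.6 56.9] rect ((38.43595886230469, -0.29034423828125), (12.022322654724121, 36.86195373535156), 89.9703140258789)
20 545 y mid -0.24 w 11.7 z -30.48
28 565 y mid -0.21 w 11.5 z -30.55
36 599 y mid -0.21 w 11.3 z -30.54
44 643 y mid -0.38 w 11.4 z -30.52
52 433 y mid -0.34 w 11.3 z -30.23
end face 408
-24 108 x 56.64 ymid -0.35 w 10.4
-12 83 x 56.69 ymid -0.42 w 10.5
0 72 x 56.69 ymid -0.44 w 10.7
12 51 x 56.71 ymid -0.59 w 10.5
24 41 x 56.78 ymid -0.55 w 10.5
36 37 x 56.76 ymid -0.39 w 10.3
48 16 x 56.76 ymid -0.91 w 10.3
```

View pics/c18.png

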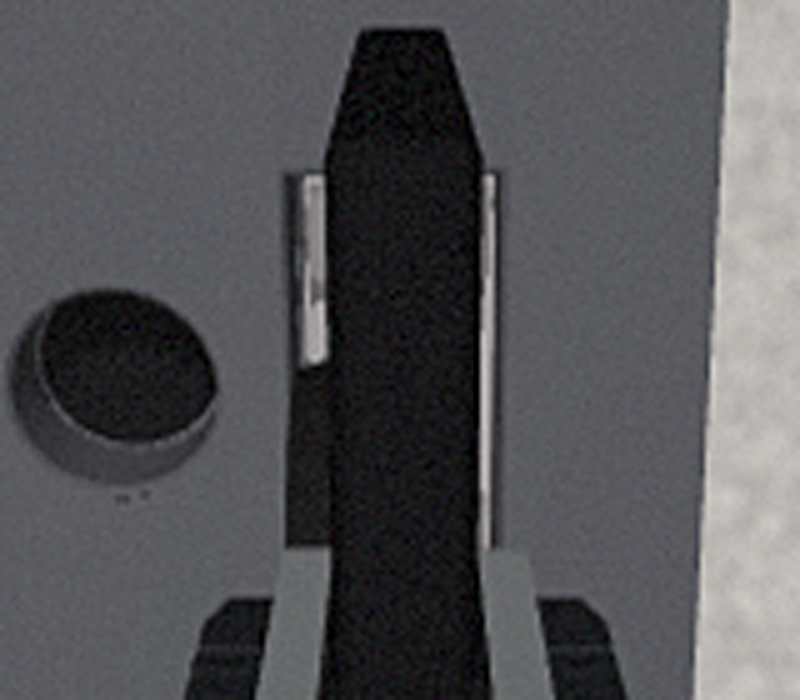

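View pics/c19.png

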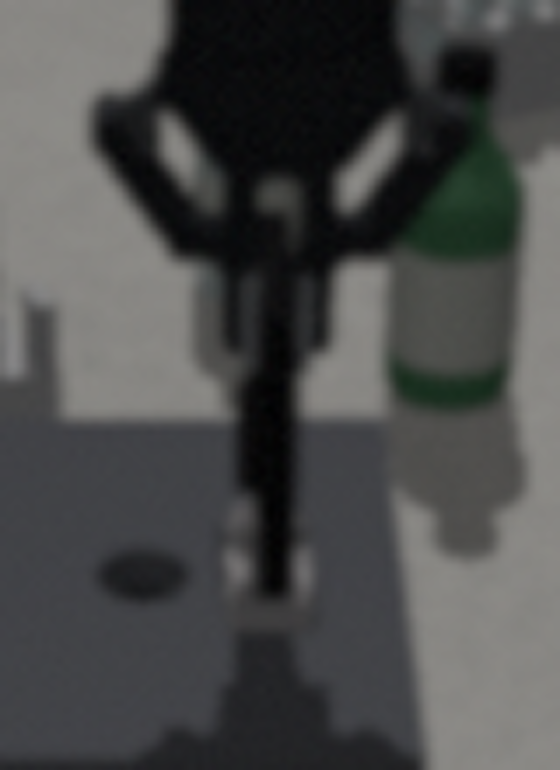

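View pics/t16.png

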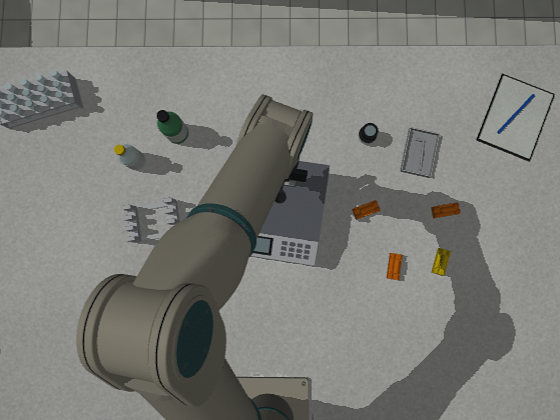

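Emit:
carry_out([
  [[0, -0.06, 0, 0, 0, 0, 0.5], [0, -0.06, 0, 0, 0, 0, 0.5], [0, -0.06, 0, 0, 0, 0, 0.5], [0, -0.06, 0, 0, 0, 0, 0.5]],
])

```text
clock: 16.72
eef_pos: [597.7, -34.3, 185.5]
tool_rot: [3.139, -0.001, 1.413]
force: [-2.4, 1.0, 9.9]
width: 11.1
```

```bash
python3 -c "
from h import *
rel(597.4,-34.3,185.5,81)
d=load('w16')
g=lambda u,v,z:ptz(d,200+(u+.5)/5-.5,140+(v+.5)/5-.5,z)
X=np.array([np.cos(np.radians(-9)),np.sin(np.radians(-9))]);Y=np.array([-X[1],X[0]])
a,b=g(301,174,98),g(497,174,98);m=(a+b)[:2]/2-33*Y;print('block',np.linalg.norm(a-b),m)
a,b=g(361,30,124),g(446,30,124);n=(a+b)[:2]/2;print('lid',np.linalg.norm(a-b),n-58*Y,(n-58*Y-m)@X,(n-58*Y-m)@Y)
"
```

```text
t16.72 pos [597.7 -34.3 185.5] yaw 80.97 rp [ 1.7986e+02 -4.0000e-02] F [-2.4  1.   9.9] w 11.1
q [-0.29  0.65  0.49  1.73 -0.38  0.86  0.21]
shift cm [-0.01 -0.03 -0.  ] |0.0| rot [ 0.0024 -0.0007 -0.0005]
block 29.97081914129133 [596.83766265 -35.64371524]
lid 11.244998888394809 [597.37680103 -36.78592375] 0.7111814639509043 -1.0438062095554872
```

Seated at the expected height (axis about 111.0), but it sits about 1 mm off-centre along y and about 0.5 mm in x. I'll lift slightly, centre it and seat it again.

Emit:
carry_out([
  [[0, 0, -0.35, 0, 0, 0, 0.5], [0.08, -0.03, -0.35, 0.002, 0, 0, 0.5], [0.08, -0.03, -0.35, 0.002, 0, 0, 0.5], [0.08, -0.03, -0.15, 0.002, 0, 0, 0.5], [0.08, -0.03, 0, 0.002, 0, 0, 0.5]],
])

```text
clock: 17.13
eef_pos: [597.9, -33.4, 185.2]
tool_rot: [3.141, -0.001, 1.414]
force: [-4.3, 1.2, 19.1]
width: 11.4
```

Emit:
carry_out([
  [[0, 0, 0, 0, 0, 0, 0.5], [0, 0, 0, 0, 0, 0, 0.5], [0, 0, 0, 0, 0, 0, 0.5]],
])

```text
clock: 17.38
eef_pos: [597.8, -33.3, 185.3]
tool_rot: [3.141, -0.001, 1.414]
force: [-2.5, 0.6, 9.3]
width: 10.8
```

```bash
python3 -c "
from h import *
rel(597.4,-34.3,185.5,81)
snap('wrist','w17');crop('w17',200,140,360,280,5,'c20');lidtool('w17');rel(597.4,-34.3,185.5,81)
"
```

```text
t17.38 pos [597.8 -33.3 185.3] yaw 80.99 rp [ 1.7997e+02 -4.0000e-02] F [-2.5  0.6  9.3] w 10.8
q [-0.29  0.65  0.48  1.72 -0.38  0.86  0.21]
shift cm [-0.1  -0.02 -0.02] |0.1| rot [ 0.0005 -0.0007 -0.0002]
top n 2786 z med -30.47 x 95/99/max [55.5 56.6 56.9] rect ((38.436012268066406, -0.41997861862182617), (11.899537086486816, 36.850738525390625), 89.3165054321289)
20 537 y mid -0.24 w 11.7 z -30.48
28 571 y mid -0.21 w 11.5 z -30.53
36 612 y mid -0.39 w 11.6 z -30.49
44 635 y mid -0.38 w 11.4 z -30.51
52 431 y mid -0.37 w 11.2 z -30.18
end face 410
-24 110 x 56.65 ymid -0.35 w 10.4
-12 90 x 56.69 ymid -0.44 w 10.5
0 64 x 56.71 ymid -0.34 w 10.6
12 52 x 56.67 ymid -0.55 w 10.5
24 44 x 56.74 ymid -0.51 w 10.5
36 34 x 56.74 ymid -0.54 w 10.1
48 16 x 56.77 ymid -0.95 w 10.5
t17.43 pos [597.8 -33.3 185.3] yaw 80.99 rp [ 1.7997e+02 -4.0000e-02] F [-2.6  0.3  9.3] w 11.2
q [-0.29  0.65  0.48  1.72 -0.38  0.86  0.21]
shift cm [-0.1  -0.02 -0.02] |0.1| rot [ 0.0005 -0.0007 -0.0002]
```

View pics/c20.png

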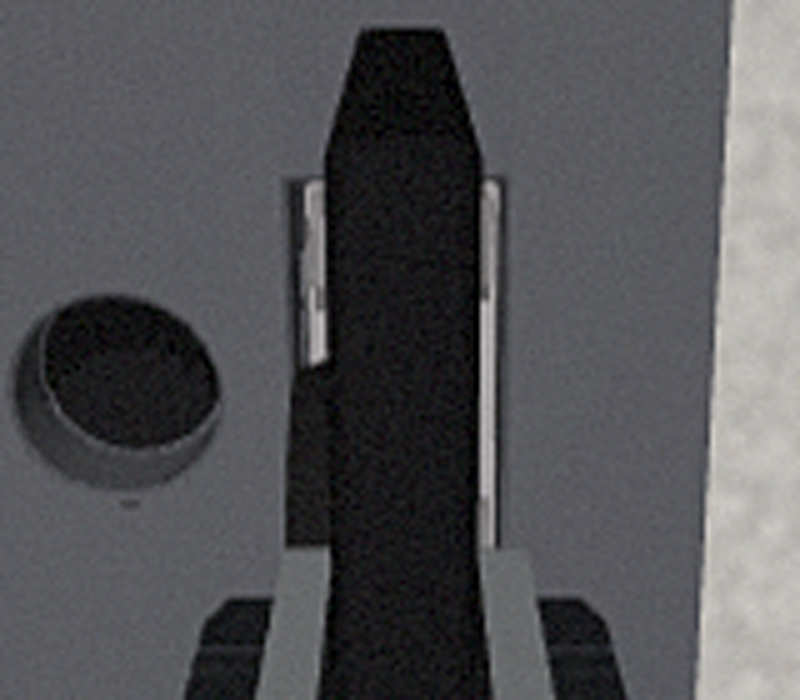

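```bash
python3 -c "
from h import *
d=load('w17');P=cloud(d)
for u,v in [(488,420),(488,460),(488,380),(320,345),(550,300),(250,200)]:
  c,r=200+u//5,140+v//5;print((u,v),np.median(P[r-2:r+3,c,2]).round(1))
g=lambda u,v,z:ptz(d,200+(u+.5)/5-.5,140+(v+.5)/5-.5,z)
X=np.array([np.cos(np.radians(-9)),np.sin(np.radians(-9))]);Y=np.array([-X[1],X[0]])
a,b=g(303,181,98),g(499,181,98);m=(a+b)[:2]/2-33*Y;print('block',np.linalg.norm(a-b),m)
a,b=g(361,30,124),g(446,30,124);n=(a+b)[:2]/2;print('lid',n-58*Y,(n-58*Y-m)@X,(n-58*Y-m)@Y)
"
```

```text
(488, 420) 98.1
(488, 460) 97.7
(488, 380) 98.0
(320, 345) 98.0
(550, 300) 97.5
(250, 200) 98.5
block 29.98666370238612 [596.63766265 -35.69371524]
lid [597.07680103 -35.68592375] 0.432512995095214 0.0763919356249181
```

Foot is flush (98.0 against the deck at 98.0), and the lid is centred to 0.1 mm along y and 0.4 mm across x, at the seated height under about 9 N of steady push. Handing in.

```bash
python3 -c "
from h import *
print(finish_job())"
```

```text
the job is handed in; nothing more can be done
None
```

The job is handed in, 17.4 s on the robot's clock. The hinge block is home in its pocket and the lid is seated on it, still held upright in the gripper.

- **Block:** I pressed the aluminium block into the pocket until it stopped hard at 23 N, then let go. The last check put the top of its foot level with the deck, both about 98.0 mm.
- **Lid:** I took the lid from the rack with its seal towards the sample well and lowered its knuckles into the V seats. The first seating was about 1 mm off centre along the hinge, so I lifted it a few millimetres and seated it again.
- **Last checks:**
  - The pin-hole axis is at about 110.8 mm, against 111 mm expected.
  - The lid is within 0.1 mm of the block's centre along the hinge and about 0.4 mm across it, close to what the cameras can resolve. I could not look through the pin holes directly.
  - The lid pushes down steadily at about 9 N. A small sideways force of about 2.5 N remained on it.
- **Left alone:** The bottles, loupe and pin were not touched.

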